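# Clear the pile and the packed crate onto the fitted stands

## Robot

A 6-joint arm with a two-finger parallel gripper is mounted at the origin on a cart in front of the work surface, level with it; the furniture and walls round the work are solid. World frame = base frame: x ahead of the robot, y to its left, z up, the work surface at z = 0. Lengths are in m, angles in rad, forces in N, time in s.
With the tool pointing down it reaches from about 0.225 to 0.875 m from the base axis. Payload 3.4 kg.
Tool frame: the origin (TCP) lies at the very end of the fingers, on their centre line; the grasp point (between the pads) lies 19 mm behind it; z points along the fingers, x is the direction in which the jaws open and shut, and the axes are right-handed (so a half turn about z gives the same grasp; the last joint's range is limited). The gripper opens to 85 mm and grips with 20 to 120 N. Pads are 22 mm wide; open, the fingers measure 114 mm over their backs; the gripper's body (76 mm by 85 mm) begins 54 mm behind the grasp point. The pads swing forward as they close: fully open they stand 13 mm farther back than shut.
Start: joints at [-1.224, 0.276, 1.505, -0, 1.361, -0.121], TCP at [0.259, -0.513, 0.231] pointing down, gripper open.
Joint ranges: [-2.89, 2.89], [-0.75, 2.08], [0.22, 2.7], [-1.18, 4.32], [0.11, 2.71], [-2.7, 2.7]. Speed limits (rad/s): [2.57, 2.57, 3.14, 3.14, 3.14, 3.14].

## Interface

Orientations are given as a unit quaternion [w, x, y, z].
In Python, from rig import manip gives the robot as it stands.
- The arm moves only by the tool send_rows, never from a script. Its argument "increments" is a list of rows, each a list of 5 numbers: the opening, from 0 (shut) to 1 (fully open), then the shift along the tool's x, y, z in m, then the turn about the tool's z in rad. A call has 1 to 8 rows; each row shifts and turns the commanded pose from where the row before left it, along the tool's axes as they then stand; what a row does not reach is not made up. A row lasts 1/8 s, in which the tool goes at most 62.5 mm and 10.7 degrees, less where a joint would pass 70% of its speed; a pose out of reach is approached as far as the arm can. A call is refused whole if a number of a shift passes 0.0625 or a number of a turn 0.188, either way. A call with a gripper value outside its range is refused whole. The fingers move at their own pace and stop on an object; "squeeze" is the grip in N (left out, the last holds). Time passes only in rows, so rows that do not move let the fingers close. It gives the time, the measured TCP pose, the force and the opening at its end, in the units of the state.
- manip.get_state(): the state, without advancing time (a new reading comes with each control period).
- manip.get_image(name): name is "scene" or "top" or "wrist"; returns the picture (384x512x3 uint8, red, green, blue); there is no depth.
- manip.calibration(name): a dict with "fx", "fy", "cx", "cy" (pixels), "camera_from_world" (4x4, takes a point from world to camera coordinates). Camera axes: x right, y up, looking along -z (the intrinsics and any distortion apply to the point x, -y, -z); pixel columns grow to the right and rows downward; lengths in m; the calibration is good to about 2 mm. The wrist camera is an equidistant fisheye: a pixel r from the principal point sees the ray r / f radians off the axis. A picture is of the moment at which its call begins: read the wrist's pose just before it. calibration takes no time and is no camera call; for the wrist camera it gives the pose at the moment of the call.
- manip.sign_off(): hands the job in, once; it reports no verdict.
The state is a dict: "clock": time; "qpos": joint angles; "qd": joint speeds; "effort": joint torques, N m; "position": TCP position; "ee_rot": TCP orientation; "contact_force": force on the tool from outside, world axes, zero at the start; "moment": the same for the moment, N m; "width": finger opening in m.
Only numpy, scipy, OpenCV 4.12 (cv2) and the standard library are available. Lean on these libraries where they do the work, as an engineer would, in place of code of your own. Each camera call takes 0.05 s, during which the arm holds its last target.

## Task

Set out the consumables for the next repair: take the pile apart and draw the oil can out of its packed crate, and stand each of the four upright in the wooden stand that is cut for it: the tape in the widest round recess, the grease pot in the middle-sized one, the little jar in the smallest, and the can in the oblong one. Each must sit flat on the floor of its recess, and the two red tins stay standing in the crate.

Things in the scene. Friction and masses are not known exactly. Their poses are not given: they have to be found in the camera images.
- jar_mid (a point): Little brown glass jar with a pale cap, round, 33 mm across, 53 mm high, at the top of the pile. This point is its centre, half-way up (26.5 mm above its foot); z up along its axis.
- pot_mid (a point): Grease pot, yellowish with a white ribbed lid; the lid is 48 mm across and takes up the top 13 mm, the pot below is 43 mm across; 45 mm high, in the middle of the pile. This point is its centre, half-way up (22.5 mm above its foot); z up.
- tape_mid (a point): Roll of black tape lying flat, 62 mm across, 19 mm high, at the bottom of the pile, on the bench. This point is its centre, half-way up (9.5 mm); z up.
- can_mid (a point): Flat-sided black oil can with a red cap, 28 mm (its x) by 46 mm (its y), 95 mm high with the cap; the flat body is 79 mm high, the cap 22 mm across, 4 mm off centre towards -y. It stands in the middle of a small fixed crate, packed between two red tins that touch its 46 mm faces; crate walls touch its other two sides. This point is its centre, half-way up (47.5 mm above its foot); z up.
- stand_wide_floor (a point): Square wooden stand, 98 mm, with the widest round recess, 76 mm across: the place of the tape. Fixed to the bench, 10 mm high, recess lined with dark rubber, 5 mm deep with a 3 mm bevel at its edge. This point is the centre of the recess floor, 5 mm above the bench; z up.
- stand_mid_floor (a point): Square wooden stand, 82 mm, with the middle-sized round recess, 56 mm across: the place of the grease pot. Fixed to the bench, 10 mm high, recess lined with dark rubber, 5 mm deep with a 3 mm bevel at its edge. This point is the centre of the recess floor, 5 mm above the bench; z up.
- stand_small_floor (a point): Square wooden stand, 70 mm, with the smallest round recess, 44 mm across: the place of the jar. Fixed to the bench, 10 mm high, recess lined with dark rubber, 5 mm deep with a 3 mm bevel at its edge. This point is the centre of the recess floor, 5 mm above the bench; z up.
- stand_oblong_floor (a point): Wooden stand, 66 x 84 mm, with an oblong recess, 42 mm along its x and 60 mm along its y: the place of the can, whose y then lies along the stand's y, either way round. Fixed to the bench, 10 mm high, recess lined with dark rubber, 5 mm deep with a 3 mm bevel at its edge. This point is the centre of the recess floor, 5 mm above the bench; z up.
- tin_a_mid (a point): Red tin with a gold lid, round, 42 mm across, 50 mm high, one of the two that stand in the crate, touching the can on either side. It is loose and stays there; its top is 54 mm above the bench. The crate is plywood, fixed, 124 x 57 mm outside, walls 5 mm thick and 34 mm high, floor 4 mm. This point is its centre, half-way up; z up.
- tin_b_mid (a point): Red tin with a gold lid, round, 42 mm across, 50 mm high, one of the two that stand in the crate, touching the can on either side. It is loose and stays there; its top is 54 mm above the bench. The crate is plywood, fixed, 124 x 57 mm outside, walls 5 mm thick and 34 mm high, floor 4 mm. This point is its centre, half-way up; z up.
Mind the look-alikes: they are no part of the job. What is shaped like the part that bears pot_mid but turquoise is not meant.

How it is judged:
By the outcome, as a careful person would: the job done as asked, in the order asked, and still so for the second after the job is handed in, with the robot touching nothing.
It also fails if it takes over 118 s, if anything falls off the work surface, if the arm or the gripper's body presses on something with over 40 N, if the wrist force passes 120 N, or if a joint passes its speed limit or range.

## Working session

There is one attempt and no reset: what is moved stays moved. The work goes in short steps, Python scripts to look and compute and a tool call to move; the robot and the scene stay as the last step left them, time stands still between calls to the robot, and variables do not carry over. Pictures are saved under pics/ and viewed, and the job is handed in when it is done.

Besides the shell and the picture viewer there is one more tool, called after "Request:" by a JSON object that holds its "name" and its "arguments", one argument or row to a line. send_rows: Moves the arm, as the interface text tells. Its arguments: {"type":"object","properties":{"increments":{"type":"array","items":{"type":"array","items":{"type":"number"}}},"squeeze":{"type":"number"}},"required":["increments"]}

```bash
ls; mkdir -p pics
python3 - <<'E'
from rig import manip
import cv2
print(manip.get_state())
for n in("scene","top","wrist"):
    c=manip.calibration(n); print(n,c)
    cv2.imwrite(f"pics/{n}0.png",manip.get_image(n)[:,:,::-1])
E
```

```text
pics
{'clock': 0.0, 'qpos': array([-1.22401793e+00,  2.76592138e-01,  1.50613510e+00,  5.45947041e-07,
        1.36067657e+00, -1.20997949e-01]), 'qd': array([ 1.24605804e-04, -3.38914230e-04, -1.05560923e-03, -1.20160331e-03,
       -6.97352718e-05, -1.47841017e-03]), 'effort': array([-4.45853866e-04, -4.16776443e+01, -2.45803607e+01, -1.49216048e-04,
        1.09965907e-02, -1.28152475e-06]), 'position': array([ 0.25908689, -0.51273732,  0.23044054]), 'ee_rot': array([-5.64337589e-04,  8.51733919e-01, -5.23973770e-01, -7.08231735e-04]), 'contact_force': array([-0.68396442,  0.11673953,  0.54201022]), 'moment': array([-0.01631754, -0.00764966,  0.00303204]), 'width': 0.0854717464183565}
scene {'fx': 379.5432422854465, 'fy': 379.5432422854465, 'cx': 259.0754986023871, 'cy': 192.1227840014583, 'camera_from_world': array([[-0.51607301, -0.85645074,  0.01267967,  0.22830558],
       [ 0.6524665 , -0.38348097,  0.65362819, -0.42409667],
       [-0.55493794,  0.34559293,  0.75670959, -0.68542741],
       [ 0.        ,  0.        ,  0.        ,  1.        ]])}
top {'fx': 356.01876147367057, 'fy': 356.01876147367057, 'cx': 251.37446364709075, 'cy': 192.77350732816598, 'camera_from_world': array([[ 0.02444358, -0.99932284, -0.02750214, -0.06347591],
       [ 0.98969036,  0.02030616,  0.14177675, -0.55833853],
       [-0.14112229, -0.03068414,  0.98951654, -0.98452426],
       [ 0.        ,  0.        ,  0.        ,  1.        ]])}
wrist {'fx': 297.3186396354542, 'fy': 297.3186396354542, 'cx': 254.11974908358238, 'cy': 190.84813091394295, 'camera_from_world': array([[ 4.50448540e-01, -8.92801867e-01, -9.69470010e-04,
        -5.74067891e-01],
       [ 8.48006826e-01,  4.28187071e-01, -3.12314354e-01,
         4.02873780e-02],
       [ 2.79249952e-01,  1.39859427e-01,  9.49978318e-01,
        -3.79402845e-01],
       [ 0.00000000e+00,  0.00000000e+00,  0.00000000e+00,
         1.00000000e+00]])}
```

View pics/scene0.png

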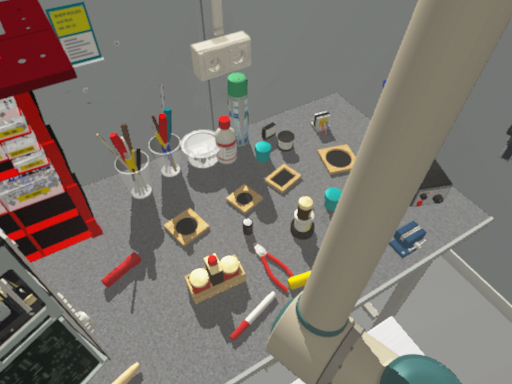

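View pics/top0.png

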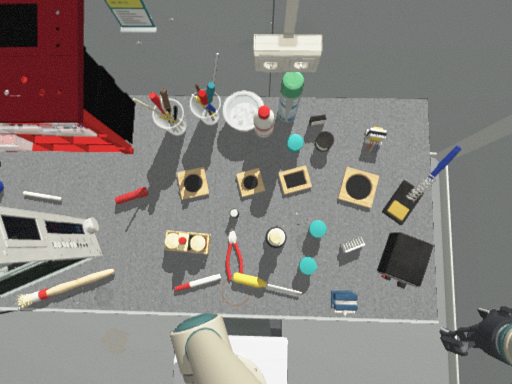

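View pics/wrist0.png

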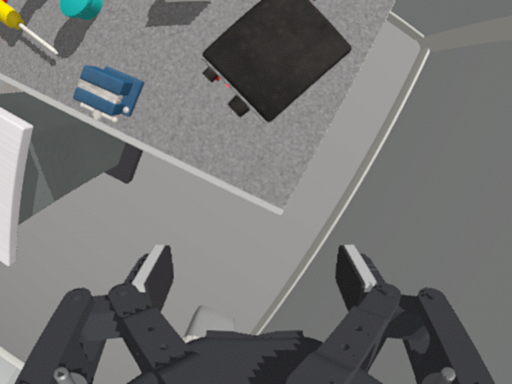

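Run:
```python
import cv2
t=cv2.imread("pics/top0.png"); s=cv2.imread("pics/scene0.png")
cv2.imwrite("pics/tA.png",cv2.resize(t[150:270,150:310],None,fx=5,fy=5,interpolation=cv2.INTER_CUBIC))
cv2.imwrite("pics/tB.png",cv2.resize(t[110:230,260:420],None,fx=5,fy=5,interpolation=cv2.INTER_CUBIC))
cv2.imwrite("pics/sA.png",cv2.resize(s[180:300,160:320],None,fx=5,fy=5,interpolation=cv2.INTER_CUBIC))
cv2.imwrite("pics/sB.png",cv2.resize(s[110:230,220:380],None,fx=5,fy=5,interpolation=cv2.INTER_CUBIC))
```

```text
(no output)
```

View pics/tA.png

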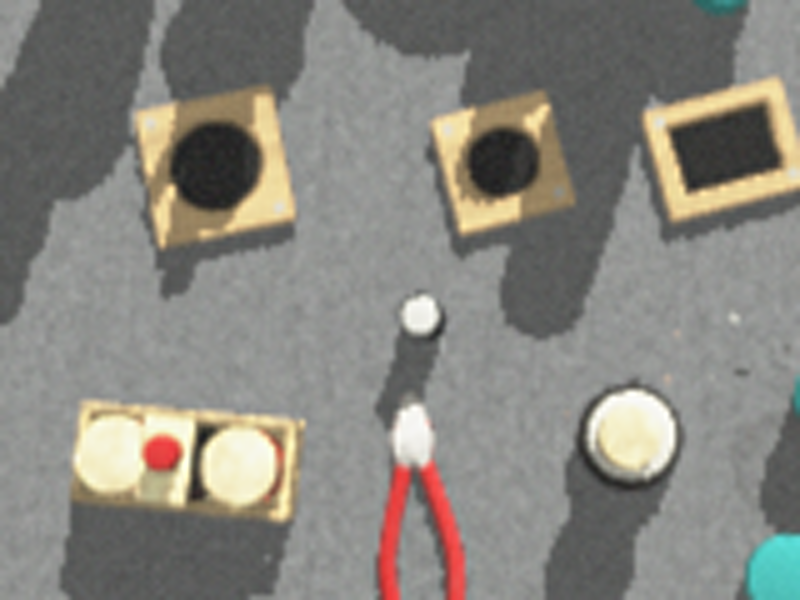

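View pics/tB.png

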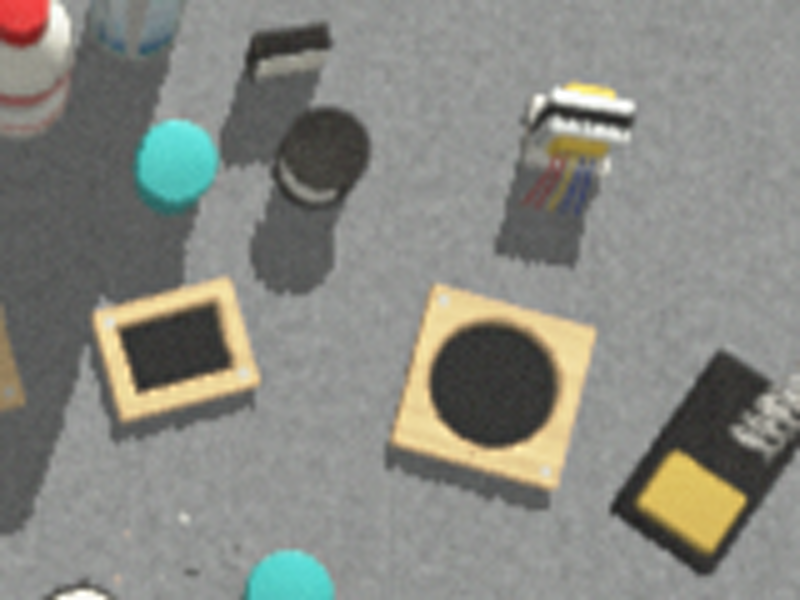

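View pics/sA.png

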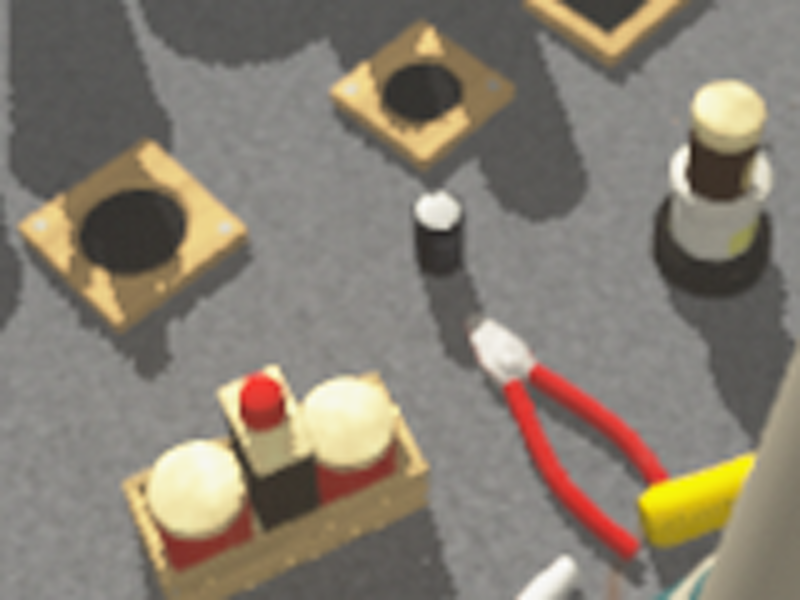

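View pics/sB.png

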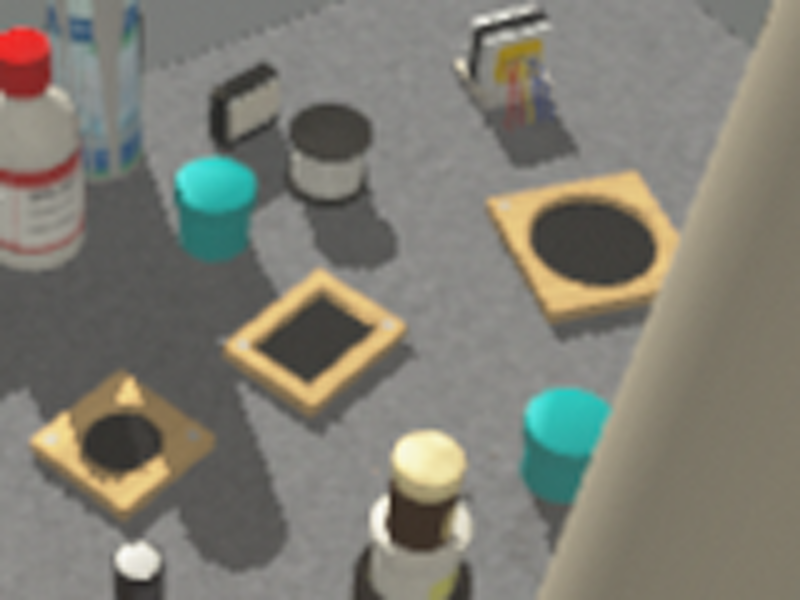

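```bash
cat > h.py <<'E'
import numpy as np
from rig import manip
from scipy.spatial.transform import Rotation as R
def ray(c,u,v,fish=False):
    x=(u-c["cx"])/c["fx"]; y=(v-c["cy"])/c["fy"]
    if fish:
        r=np.hypot(x,y); d=np.array([x/r*np.sin(r),y/r*np.sin(r),np.cos(r)]) if r>1e-9 else np.array([0,0,1.])
    else: d=np.array([x,y,1.])
    d=np.array([d[0],-d[1],-d[2]]); M=c["camera_from_world"]
    return -M[:3,:3].T@M[:3,3], M[:3,:3].T@d
def p2w(c,u,v,z,fish=False):
    o,d=ray(c,u,v,fish); return o+d*(z-o[2])/d[2]
def w2p(c,p,fish=False):
    M=c["camera_from_world"]; q=M[:3,:3]@np.asarray(p)+M[:3,3]; d=np.array([q[0],-q[1],-q[2]])
    if fish:
        rr=np.hypot(d[0],d[1]); th=np.arctan2(rr,d[2]); return np.array([c["cx"]+c["fx"]*th*d[0]/rr,c["cy"]+c["fy"]*th*d[1]/rr])
    return np.array([c["cx"]+c["fx"]*d[0]/d[2],c["cy"]+c["fy"]*d[1]/d[2]])
def tool():
    s=manip.get_state(); q=s["ee_rot"]; return s["position"],R.from_quat([q[1],q[2],q[3],q[0]]).as_matrix(),s
E
cat > m1.py <<'E'
from h import *
np.set_printoptions(precision=4,suppress=True)
T=manip.calibration("top");S=manip.calibration("scene")
f=lambda p,o:((p[0]+.5)/5-.5+o[0],(p[1]+.5)/5-.5+o[1])
A=(150,150);B=(260,110);SA=(160,180);SB=(220,110)
def st(n,pts,o,c,z=.01):
    w=np.array([p2w(c,*f(p,o),z) for p in pts]); m=w.mean(0)
    e=np.roll(w,-1,0)-w; print(n,m[:2],"edges",np.linalg.norm(e,axis=1),"ang",np.degrees(np.arctan2(e[:,1],e[:,0])))
st("mid",[(135,113),(270,88),(296,213),(163,248)],A,T)
st("midS",[(20,228),(148,140),(247,230),(122,330)],SA,S)
st("small",[(432,120),(545,92),(575,207),(463,236)],A,T)
st("smallS",[(331,92),(425,22),(515,92),(425,167)],SA,S)
st("obl",[(94,313),(228,278),(261,380),(124,423)],B,T)
st("oblS",[(224,346),(322,269),(406,327),(310,413)],SB,S)
st("wide",[(435,285),(596,326),(557,490),(391,443)],B,T)
st("crate",[(82,402),(303,420),(289,522),(72,503)],A,T,.034)
for n,p,o,c,z in [("jarT",(636,430),A,T,.117),("jarS",(729,108),SA,S,.117),("tapeT",(630,437),A,T,.019),("tapeS",(712,240),SA,S,.019),("lidS",(721,180),SA,S,.064),
 ("capT",(163,453),A,T,.099),("capS",(262,398),SA,S,.099),("tinT1",(108,454),A,T,.054),("tinT2",(242,466),A,T,.054),("tinS1",(196,487),SA,S,.054),("tinS2",(350,422),SA,S,.054),
 ("wideR",(495,383),B,T,.007),("wideRS",(594,240),SB,S,.007),("midR",(216,164),A,T,.007),("midRS",(132,230),SA,S,.007),("smallR",(504,161),A,T,.007),("smallRS",(422,92),SA,S,.007),("oblR",(178,345),B,T,.007),("oblRS",(316,340),SB,S,.007)]:
    print(n,p2w(c,*f(p,o),z)[:2])
p,M,s=tool(); print(p,M)
E
python3 m1.py
```

```text
mid [0.5907 0.1255] edges [0.0824 0.0777 0.0815 0.0839] ang [ -78.2317 -166.0036  106.09     14.602 ]
midS [0.5855 0.1279] edges [0.0813 0.0809 0.0816 0.0844] ang [ -76.2414 -166.3877  106.2483   13.4429]
small [ 0.5951 -0.0462] edges [0.0695 0.0717 0.0684 0.0724] ang [ -74.7358 -164.4357  105.8406   16.4389]
smallS [ 0.5904 -0.043 ] edges [0.071  0.0706 0.0697 0.0722] ang [ -74.9409 -166.3463  106.3906   14.7243]
obl [ 0.6069 -0.1781] edges [0.0825 0.0642 0.0849 0.0683] ang [ -74.0143 -162.2369  108.7522   15.7688]
oblS [ 0.6025 -0.1745] edges [0.0848 0.0649 0.0867 0.0677] ang [ -74.0895 -166.2115  107.704    12.2598]
wide [ 0.5883 -0.3646] edges [0.0967 0.1008 0.0991 0.0988] ang [-103.7344  165.6435   75.0401  -15.7737]
crate [0.4153 0.1295] edges [0.1277 0.0578 0.1245 0.0573] ang [-93.2485 174.4375  86.5369  -2.3708]
jarT [ 0.4373 -0.1223]
jarS [ 0.4319 -0.1169]
tapeT [ 0.4355 -0.1231]
tapeS [ 0.4271 -0.1157]
lidS [ 0.4299 -0.1176]
capT [0.4195 0.1287]
capS [0.4142 0.1335]
tinT1 [0.4184 0.1695]
tinT2 [0.4136 0.094 ]
tinS1 [0.4151 0.1687]
tinS2 [0.4094 0.0967]
wideR [ 0.5902 -0.3656]
wideRS [ 0.5872 -0.3633]
midR [0.5919 0.1261]
midRS [0.5884 0.1285]
smallR [ 0.5971 -0.0462]
smallRS [ 0.5932 -0.0433]
oblR [ 0.6094 -0.1791]
oblRS [ 0.6031 -0.1752]
[ 0.2591 -0.5128  0.2306] [[ 0.451  -0.8925 -0.0005]
 [-0.8925 -0.451   0.0013]
 [-0.0014 -0.0002 -1.    ]]
```

Request:
{"name": "send_rows", "arguments": {
  "increments": [
    [1, 0, 0, -0.02, -0.173],
    [1, 0, 0, -0.02, -0.173],
    [1, 0, 0, -0.02, -0.173],
    [1, 0, 0, -0.02, -0.173],
    [1, 0, 0, 0, -0.173],
    [1, 0, 0, 0, -0.173]
  ],
  "squeeze": 40
}}

```text
clock: 0.9
position: [0.2592, -0.5132, 0.3113]
ee_rot: [0.0, 1.0, -0.03, 0.0]
contact_force: [-1.2, 0.2, 0.3]
width: 0.0853
```

```bash
cat >> h.py <<'E'
def go(x,y,z,yaw=None):
    p,M,s=tool(); d=M.T@(np.array([x,y,z])-p); cy=np.arctan2(M[1,0],M[0,0])
    np.set_printoptions(precision=4,suppress=True)
    print("pos",p,"yaw deg",np.degrees(cy),"w",s["width"],"F",s["contact_force"],"t",s["clock"]); print("tool shift",d, "turn", None if yaw is None else cy-np.radians(yaw))
E
python3 -c "
from h import *
c=manip.calibration('wrist');o,d=ray(c,c['cx'],c['cy'],True);p,M,s=tool();print(M.T@(o-p),M.T@d)
go(0.43,-0.12,0.29,-3.7);print(s['qpos'])"
```

```text
[-0.0002917  -0.08023645 -0.14190264] [-3.34984472e-04  3.12735210e-01  9.49840290e-01]
pos [ 0.2592 -0.5132  0.3113] yaw deg -3.397104029124897 w 0.08532058053795454 F [-1.178   0.1776  0.3086] t 0.9
tool shift [ 0.1472 -0.4026  0.0213] turn 0.005286531982795412
[-1.224   0.2429  1.3559 -0.      1.5427 -1.1647]
```

Request:
{"name": "send_rows", "arguments": {
  "increments": [
    [1, 0.02, -0.04, 0, 0],
    [1, 0.025, -0.045, 0, 0],
    [1, 0.025, -0.045, 0, 0],
    [1, 0.025, -0.045, 0, 0],
    [1, 0.025, -0.045, 0, 0],
    [1, 0.025, -0.045, 0, 0],
    [1, 0.015, -0.04, 0, 0],
    [1, 0, -0.02, 0, 0]
  ]
}}

```text
clock: 1.9
position: [0.4405, -0.1974, 0.311]
ee_rot: [-0.0, 1.0, -0.031, -0.0]
contact_force: [0.6, 0.0, -0.0]
width: 0.0855
```

```bash
cat > look.py <<'E'
import sys,pickle,cv2
from h import *
n=sys.argv[1]
c=manip.calibration('wrist');im=manip.get_image('wrist')[:,:,::-1]
pickle.dump(c,open(f'pics/{n}.pkl','wb'));cv2.imwrite(f'pics/{n}.png',im)
go(0.43,-0.12,0.29,-3.7)
E
python3 look.py w1
```

```text
pos [ 0.4398 -0.1957  0.3112] yaw deg -3.559369205535758 w 0.08558380198776941 F [-0.4532  1.5121 -0.1521] t 1.95
tool shift [-0.0145 -0.0749  0.0214] turn 0.0024544703930964445
```

View pics/w1.png

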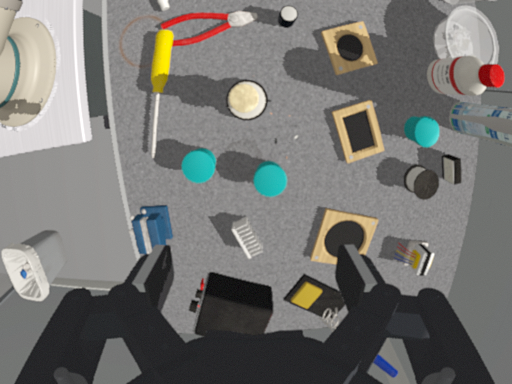

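Run:
```python
import cv2
t=cv2.imread("pics/w1.png")
cv2.imwrite("pics/w1A.png",cv2.resize(t[60:140,200:300],None,fx=8,fy=7.5,interpolation=cv2.INTER_CUBIC)) if 0 else cv2.imwrite("pics/w1A.png",cv2.resize(t[65:135,210:290],None,fx=8,fy=8,interpolation=cv2.INTER_CUBIC))
cv2.imwrite("pics/w1B.png",cv2.resize(t[15:165,310:400],None,fx=4,fy=4,interpolation=cv2.INTER_CUBIC))
cv2.imwrite("pics/w1C.png",cv2.resize(t[190:280,300:390],None,fx=6,fy=6,interpolation=cv2.INTER_CUBIC))
```

```text
(no output)
```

View pics/w1A.png

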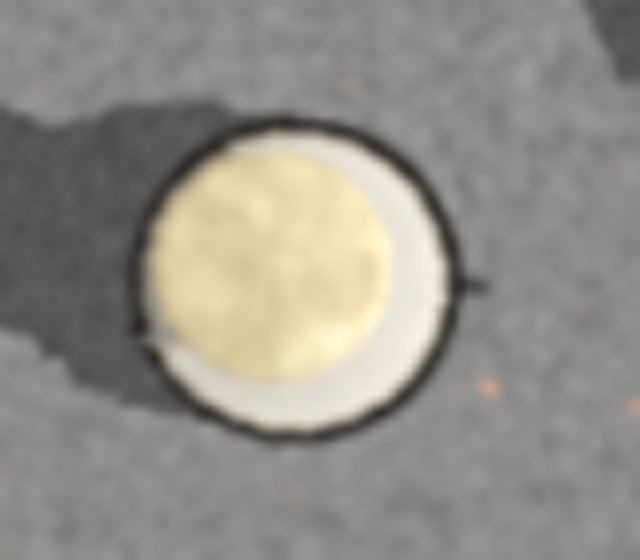

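View pics/w1B.png

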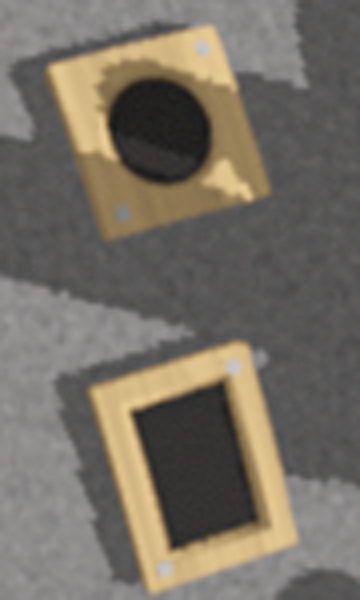

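View pics/w1C.png

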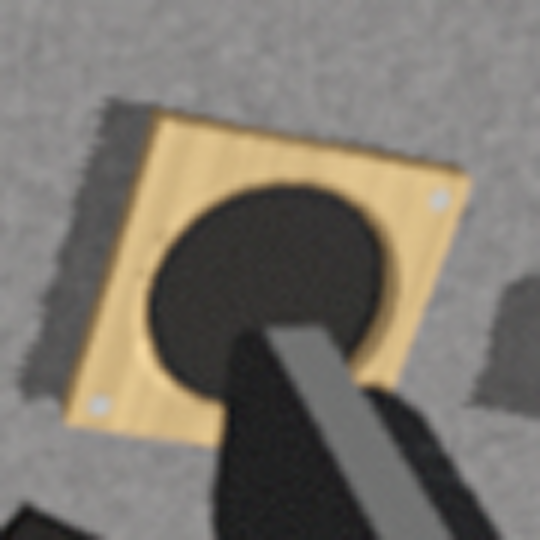

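Run:
```python
from h import *
import pickle
np.set_printoptions(precision=4,suppress=True)
c=pickle.load(open('pics/w1.pkl','rb'))
f=lambda p,o,k:((p[0]+.5)/k-.5+o[0],(p[1]+.5)/k-.5+o[1])
def st(n,pts,o,k,z=.01):
    w=np.array([p2w(c,*f(p,o,k),z,True) for p in pts]); m=w.mean(0)
    e=np.roll(w,-1,0)-w; print(n,m[:2],"edges",np.linalg.norm(e,axis=1),"ang",np.degrees(np.arctan2(e[:,1],e[:,0])))
A=(210,65);B=(310,15);C=(300,190)
st("small",[(48,68),(212,27),(271,190),(107,240)],B,4)
st("obl",[(91,388),(246,342),(298,543),(152,593)],B,4)
for n,p,o,k,z in [("jar",(270,264),A,8,.117),("lid",(298,283),A,8,.064),("tape",(295,280),A,8,.019),("smallR",(160,130),B,4,.008),("oblR",(200,465),B,4,.008),("wideR",(266,297),C,6,.008)]:
    print(n,p2w(c,*f(p,o,k),z,True)[:2])
w=[p2w(c,*f(p,C,6),.01,True) for p in [(158,112),(470,178),(66,422)]]
print("wide c",(w[1]+w[2])/2, np.linalg.norm(w[1]-w[0]),np.linalg.norm(w[2]-w[0]),w)
```

```text
small [ 0.5942 -0.0447] edges [0.0696 0.0678 0.0716 0.0691] ang [  16.4157  -72.5631 -162.4686  105.7622]
obl [ 0.6054 -0.1762] edges [0.0662 0.0838 0.0658 0.0846] ang [  15.4883  -73.528  -163.8904  106.7706]
jar [ 0.433  -0.1179]
lid [ 0.4354 -0.1214]
tape [ 0.4337 -0.1213]
smallR [ 0.594  -0.0447]
oblR [ 0.6062 -0.1755]
wideR [ 0.5859 -0.3612]
wide c [ 0.5864 -0.362   0.01  ] 0.09913960011106927 0.09936543346607687 [array([ 0.551, -0.3  ,  0.01 ]), array([ 0.6462, -0.3277,  0.01  ]), array([ 0.5267, -0.3963,  0.01  ])]
```

```bash
python3 -c "
from h import *
go(0.434,-0.119,0.07,-3.7)"
```

```text
pos [ 0.4398 -0.1957  0.3112] yaw deg -3.559369205535758 w 0.08558380198776941 F [-0.4532  1.5121 -0.1521] t 1.95
tool shift [-0.0104 -0.0756  0.2414] turn 0.0024544703930964445
```

Request:
{"name": "send_rows", "arguments": {
  "increments": [
    [1, -0.004, -0.03, 0, 0],
    [1, -0.004, -0.03, 0, 0],
    [1, -0.0024, -0.0156, 0.03, 0.002],
    [1, 0, 0, 0.05, 0],
    [1, 0, 0, 0.04, 0],
    [1, 0, 0, 0.02, 0],
    [1, 0, 0, 0, 0]
  ]
}}

```text
clock: 2.82
position: [0.433, -0.1238, 0.1699]
ee_rot: [-0.0, 0.999, -0.034, -0.002]
contact_force: [0.8, -0.6, 0.6]
width: 0.0852
```

```bash
python3 look.py w2; python3 -c "
from h import *
go(0.434,-0.119,0.07,-3.7)"
```

```text
pos [ 0.4341 -0.1241  0.1712] yaw deg -3.8984404888494333 w 0.08559532550257175 F [ 0.343  -0.2218  0.7197] t 2.875
tool shift [-0.0045 -0.0038 -0.1188] turn -0.0034634398996896965
pos [ 0.4341 -0.1241  0.1712] yaw deg -3.8984404888494333 w 0.08559532550257175 F [ 0.343  -0.2218  0.7197] t 2.875
tool shift [-0.0004 -0.0051  0.1012] turn -0.0034634398996896965
```

View pics/w2.png

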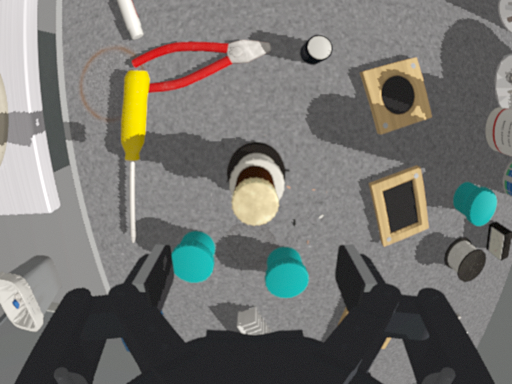

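Run:
```python
from h import *
import pickle,cv2
c=pickle.load(open('pics/w2.pkl','rb'))
print(p2w(c,256,201,.117,True),p2w(c,257,177,.064,True),p2w(c,256,175,.019,True))
t=cv2.imread("pics/w2.png")
cv2.imwrite("pics/w2A.png",cv2.resize(t[130:240,200:310],None,fx=5,fy=5,interpolation=cv2.INTER_CUBIC))
```

```text
[ 0.4342839  -0.11517272  0.117     ] [ 0.43542221 -0.11259642  0.064     ] [ 0.43395226 -0.12290351  0.019     ]
```

View pics/w2A.png

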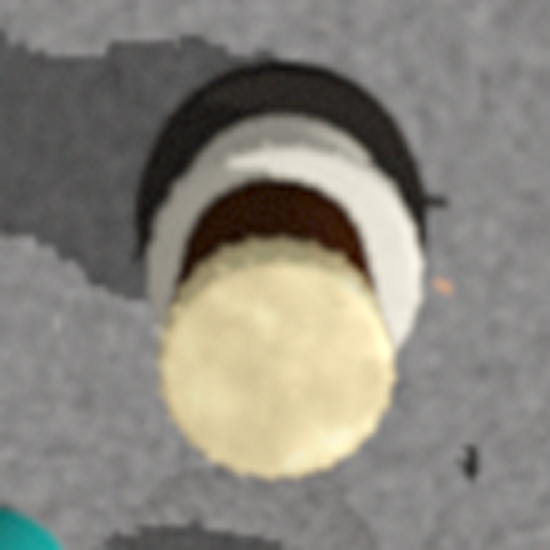

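Request:
{"name": "send_rows", "arguments": {
  "increments": [
    [1, 0, -0.0055, 0.03, 0],
    [1, 0, 0, 0.03, 0],
    [1, 0, 0, 0.027, 0],
    [1, 0, 0, 0.014, 0],
    [1, 0, 0, 0, 0]
  ]
}}

```text
clock: 3.5
position: [0.4353, -0.1184, 0.0707]
ee_rot: [0.0, 0.999, -0.034, 0.0]
contact_force: [0.9, -0.1, -0.2]
width: 0.0853
```

```bash
python3 look.py w3; python3 -c "
from h import *
go(0.434,-0.118,0.07,-3.7)"
```

```text
pos [ 0.4358 -0.1185  0.0712] yaw deg -3.8578057632279403 w 0.08568518577311221 F [-0.5697 -0.6135 -0.1203] t 3.55
tool shift [-0.0053  0.002  -0.2188] turn -0.002754230146950143
pos [ 0.4358 -0.1185  0.0712] yaw deg -3.8578057632279403 w 0.08568518577311221 F [-0.5697 -0.6135 -0.1203] t 3.55
tool shift [-0.0018 -0.0004  0.0012] turn -0.002754230146950143
```

View pics/w3.png

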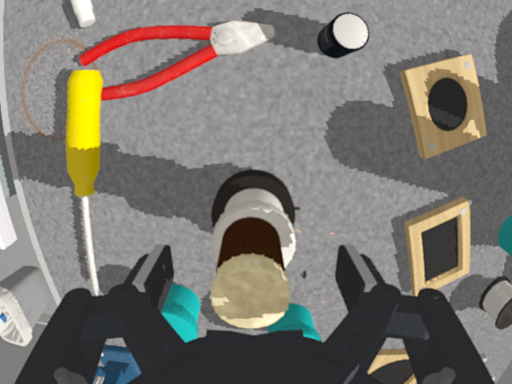

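Request:
{"name": "send_rows", "arguments": {
  "increments": [
    [1, -0.002, 0, 0, 0],
    [0.6, 0, 0, 0, 0],
    [0.2, 0, 0, 0, 0],
    [0.2, 0, 0, 0, 0],
    [0.2, 0, 0, 0, 0],
    [0.2, 0, 0, 0, 0],
    [0.2, 0, 0, 0, 0]
  ],
  "squeeze": 30
}}

```text
clock: 4.42
position: [0.4333, -0.1177, 0.0706]
ee_rot: [0.0, 0.999, -0.033, 0.0]
contact_force: [0.1, 0.6, 5.2]
width: 0.0317
```

```bash
python3 look.py w4
```

```text
pos [ 0.4333 -0.1177  0.0706] yaw deg -3.8395407050513732 w 0.03201438030308843 F [-0.654   0.0206  5.3522] t 4.475
tool shift [-0.003   0.0026 -0.2194] turn -0.002435444743700735
```

View pics/w4.png

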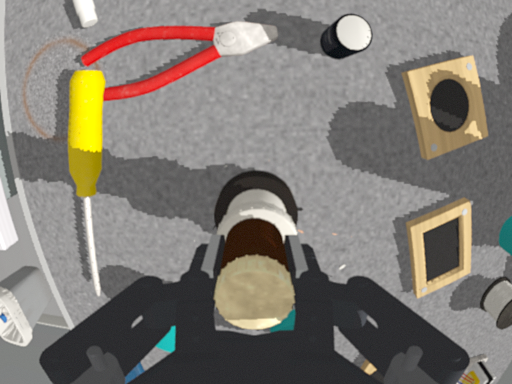

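Request:
{"name": "send_rows", "arguments": {
  "increments": [
    [0.2, 0, 0, -0.005, 0],
    [0.2, 0, 0, -0.015, 0],
    [0.2, 0, 0, -0.03, 0],
    [0.2, 0, 0, -0.02, 0],
    [0.2, 0.02, -0.01, 0, 0],
    [0.2, 0.035, -0.016, 0, 0],
    [0.2, 0.035, -0.016, 0, 0],
    [0.2, 0.03, -0.016, 0, 0]
  ]
}}

```text
clock: 5.48
position: [0.5583, -0.0665, 0.1388]
ee_rot: [-0.0, 0.999, -0.033, -0.001]
contact_force: [-0.0, -1.1, -0.0]
width: 0.0319
```

Request:
{"name": "send_rows", "arguments": {
  "increments": [
    [0.2, 0.025, -0.015, 0, 0],
    [0.2, 0.01, -0.01, 0, 0],
    [0.2, 0, 0, 0, 0]
  ]
}}

```text
clock: 5.85
position: [0.5931, -0.0442, 0.1391]
ee_rot: [-0.0, 0.999, -0.033, -0.001]
contact_force: [0.1, -0.6, -0.1]
width: 0.0321
```

```bash
python3 look.py w5;python3 -c "
from h import *
go(0.5935,-0.0447,0.02,-3.7)"
```

```text
pos [ 0.5923 -0.0448  0.1394] yaw deg -3.7872380370627634 w 0.03187264326383929 F [ 0.5982  0.14   -0.4162] t 5.9
tool shift [-0.1574  0.0858 -0.1502] turn -0.0015225909797220577
pos [ 0.5923 -0.0448  0.1394] yaw deg -3.7872380370627634 w 0.03187264326383929 F [ 0.5982  0.14   -0.4162] t 5.9
tool shift [ 0.0015 -0.0002  0.1194] turn -0.0015225909797220577
```

View pics/w5.png

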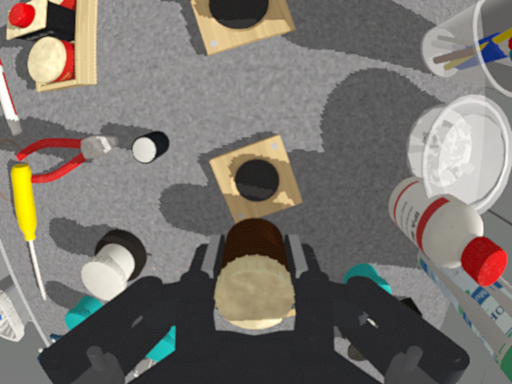

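```bash
python3 -c "
from h import *;import pickle
c=pickle.load(open('pics/w5.pkl','rb'))
st=[p2w(c,u,v,.01,True) for u,v in [(208,160),(279,136),(302,203),(235,222)]]
print(p2w(c,258,180,.008,True),np.mean(st,0))
print(p2w(c,117,262,.064,True), p2w(c,123,255,.019,True))"
```

```text
[ 0.59621313 -0.04313466  0.008     ] [ 0.59431183 -0.04374946  0.01      ]
[ 0.46164014 -0.09643049  0.064     ] [ 0.44372464 -0.11467754  0.019     ]
```

Request:
{"name": "send_rows", "arguments": {
  "increments": [
    [0.2, 0.001, 0, 0.03, 0],
    [0.2, 0, 0, 0.035, 0],
    [0.2, 0, 0, 0.03, 0],
    [0.2, 0, 0, 0.015, 0],
    [0.2, 0, 0, 0, 0]
  ]
}}

```text
clock: 6.52
position: [0.593, -0.0455, 0.0297]
ee_rot: [-0.0, 0.999, -0.034, -0.001]
contact_force: [-0.4, -0.3, 0.2]
width: 0.0319
```

```bash
python3 look.py w6;python3 -c "
from h import *
go(0.5935,-0.0447,0.02,-3.7)"
```

```text
pos [ 0.5941 -0.0456  0.0307] yaw deg -3.8620866620542382 w 0.03170931736229536 F [ 0.2827 -0.5133  0.5505] t 6.575
tool shift [-0.1587  0.0854 -0.2593] turn -0.002828945926413806
pos [ 0.5941 -0.0456  0.0307] yaw deg -3.8620866620542382 w 0.03170931736229536 F [ 0.2827 -0.5133  0.5505] t 6.575
tool shift [-0.0007 -0.0008  0.0107] turn -0.002828945926413806
```

View pics/w6.png

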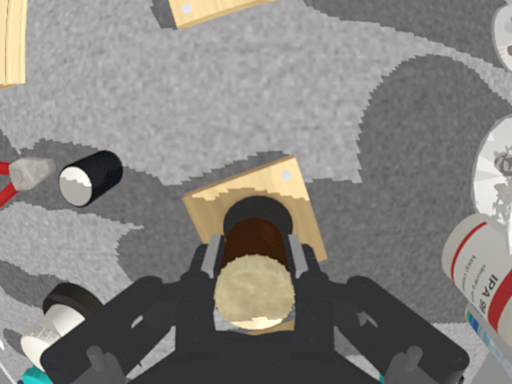

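Request:
{"name": "send_rows", "arguments": {
  "increments": [
    [0.2, 0.0005, -0.0015, 0.008, 0],
    [0.2, 0, 0, 0.006, 0],
    [0.2, 0, 0, 0.003, 0],
    [0.2, 0, 0, 0.001, 0]
  ]
}}

```text
clock: 7.08
position: [0.5946, -0.0437, 0.0123]
ee_rot: [-0.0, 0.999, -0.033, -0.0]
contact_force: [-1.2, 0.7, 4.4]
width: 0.032
```

Request:
{"name": "send_rows", "arguments": {
  "increments": [
    [0.4, 0, 0, 0, 0],
    [0.5, 0, 0, 0, 0],
    [0.6, 0, 0, 0, 0],
    [0.7, 0, 0, -0.01, 0],
    [0.8, 0, 0, -0.03, 0],
    [0.8, 0, 0, -0.05, 0],
    [0.8, 0, 0, -0.05, 0],
    [1, 0, 0, -0.03, 0]
  ]
}}

```text
clock: 8.07
position: [0.5959, -0.044, 0.1862]
ee_rot: [0.0, 0.999, -0.033, 0.002]
contact_force: [1.6, 0.1, -0.7]
width: 0.084
```

```bash
python3 look.py w7;python3 -c "
from h import *
go(0.432,-0.12,0.13,-3.7)"
```

```text
pos [ 0.5977 -0.0442  0.1897] yaw deg -3.828691932094192 w 0.08552977377743426 F [2.0806 0.0713 1.8987] t 8.125
tool shift [-0.1612  0.0869 -0.102 ] turn -0.0022460979357966093
pos [ 0.5977 -0.0442  0.1897] yaw deg -3.828691932094192 w 0.08552977377743426 F [2.0806 0.0713 1.8987] t 8.125
tool shift [-0.1609  0.0866  0.058 ] turn -0.0022460979357966093
```

View pics/w7.png

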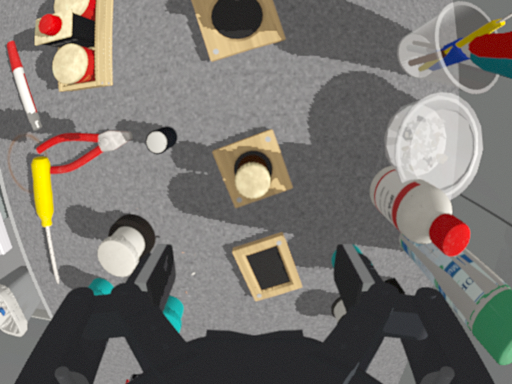

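Request:
{"name": "send_rows", "arguments": {
  "increments": [
    [1, -0.03, 0.016, 0, 0],
    [1, -0.035, 0.018, 0, 0],
    [1, -0.035, 0.018, 0, 0],
    [1, -0.03, 0.018, 0.02, 0],
    [1, -0.025, 0.012, 0.02, 0],
    [1, -0.007, 0.004, 0.01, 0],
    [1, 0, 0, 0, 0],
    [1, 0, 0, 0, 0]
  ]
}}

```text
clock: 9.12
position: [0.4291, -0.119, 0.133]
ee_rot: [0.0, 0.999, -0.033, 0.001]
contact_force: [0.5, 0.0, -0.3]
width: 0.0853
```

```bash
python3 look.py w8;python3 -c "
from h import *
go(0.434,-0.12,0.032,-3.7)
import cv2
t=cv2.imread('pics/w8.png')
cv2.imwrite('pics/w8A.png',cv2.resize(t[130:290,160:350],None,fx=4,fy=4,interpolation=cv2.INTER_CUBIC))"
```

```text
pos [ 0.4291 -0.1189  0.133 ] yaw deg -3.806859425791013 w 0.085392156903728 F [-0.4013 -0.0057 -0.1845] t 9.175
tool shift [ 0.0013  0.0011 -0.157 ] turn -0.0018650488168437118
pos [ 0.4291 -0.1189  0.133 ] yaw deg -3.806859425791013 w 0.085392156903728 F [-0.4013 -0.0057 -0.1845] t 9.175
tool shift [0.0047 0.0007 0.101 ] turn -0.0018650488168437118
```

View pics/w8A.png

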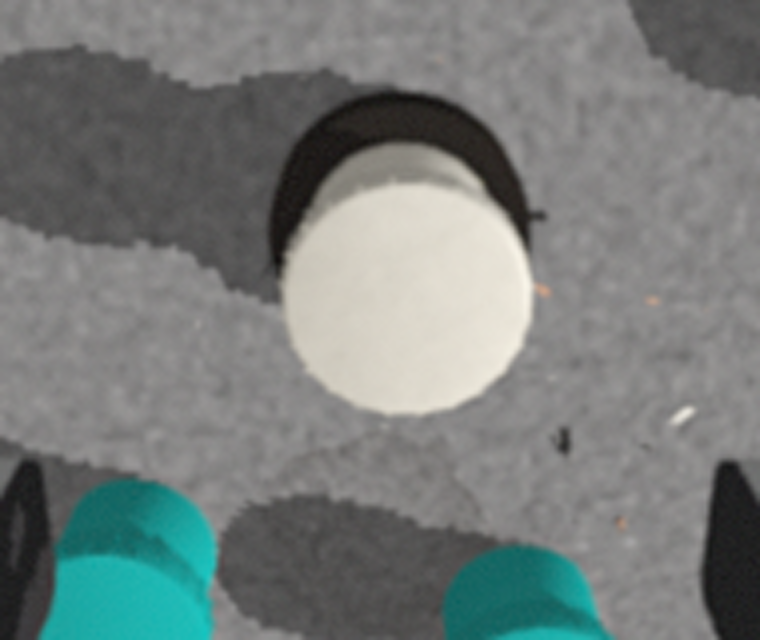

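```bash
python3 -c "
from h import *;import pickle
c=pickle.load(open('pics/w8.pkl','rb'))
print(p2w(c,262,204.5,.064,True))
T=manip.calibration('top')
for u,v in [(318,229),(308,266)]: print(p2w(T,u,v,.045))
t=p2w(T,277,237,.06);print(t)"
```

```text
[ 0.43488963 -0.11953725  0.064     ]
[ 0.46007654 -0.24031221  0.045     ]
[ 0.35758516 -0.21261382  0.045     ]
[ 0.43478717 -0.12531354  0.06      ]
```

Request:
{"name": "send_rows", "arguments": {
  "increments": [
    [1, 0.005, 0.0005, 0.025, 0],
    [1, 0, 0, 0.03, 0],
    [1, 0, 0, 0.03, 0],
    [1, 0, 0, 0.014, 0],
    [1, 0, 0, 0, 0],
    [0.6, 0, 0, 0, 0],
    [0.5, 0, 0, 0, 0]
  ]
}}

```text
clock: 10.05
position: [0.4333, -0.1198, 0.0342]
ee_rot: [0.0, 0.999, -0.033, 0.001]
contact_force: [-0.0, 0.2, 1.0]
width: 0.052
```

```bash
python3 look.py w9
```

```text
pos [ 0.4333 -0.12    0.0343] yaw deg -3.8234466699370815 w 0.04735152716574728 F [-1.074  -0.5564  5.186 ] t 10.1
tool shift [-0.0027  0.0005 -0.2557] turn -0.002154550841024769
```

View pics/w9.png

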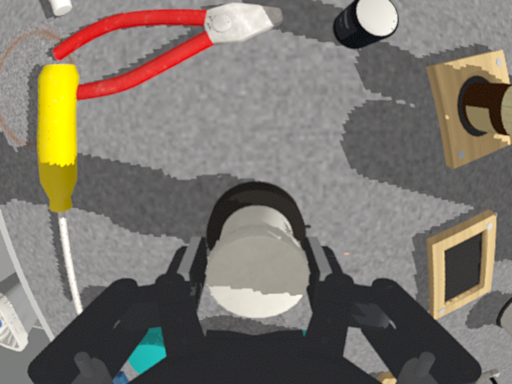

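Request:
{"name": "send_rows", "arguments": {
  "increments": [
    [0.4, 0, 0, 0, 0],
    [0.4, 0, 0, -0.005, 0],
    [0.4, 0, 0, -0.02, 0],
    [0.4, 0, 0, -0.03, 0],
    [0.4, 0, 0, -0.03, 0],
    [0.4, 0.015, -0.03, 0, 0],
    [0.4, 0.02, -0.04, 0, 0],
    [0.4, 0.025, -0.045, 0, 0]
  ],
  "squeeze": 40
}}

```text
clock: 11.1
position: [0.4999, -0.0081, 0.1186]
ee_rot: [0.0, 0.999, -0.034, -0.0]
contact_force: [0.2, -0.4, -0.7]
width: 0.0468
```

Request:
{"name": "send_rows", "arguments": {
  "increments": [
    [0.4, 0.025, -0.045, 0, 0],
    [0.4, 0.025, -0.045, 0, 0],
    [0.4, 0.02, -0.035, 0, 0],
    [0.4, 0.008, -0.017, 0, 0],
    [0.4, 0, 0, 0, 0]
  ]
}}

```text
clock: 11.72
position: [0.5869, 0.128, 0.1179]
ee_rot: [0.0, 0.999, -0.033, -0.001]
contact_force: [-1.1, -0.4, -1.2]
width: 0.0469
```

```bash
python3 look.py w10;python3 -c "
from h import *
go(0.588,0.127,0.03,-3.7)"
```

```text
pos [0.5862 0.1271 0.1179] yaw deg -3.798435661401846 w 0.047336495294796714 F [-0.7915 -0.3556 -1.5221] t 11.775
tool shift [-0.1398  0.2571 -0.1715] turn -0.0017180263928405076
pos [0.5862 0.1271 0.1179] yaw deg -3.798435661401846 w 0.047336495294796714 F [-0.7915 -0.3556 -1.5221] t 11.775
tool shift [ 0.0019 -0.0002  0.0879] turn -0.0017180263928405076
```

View pics/w10.png

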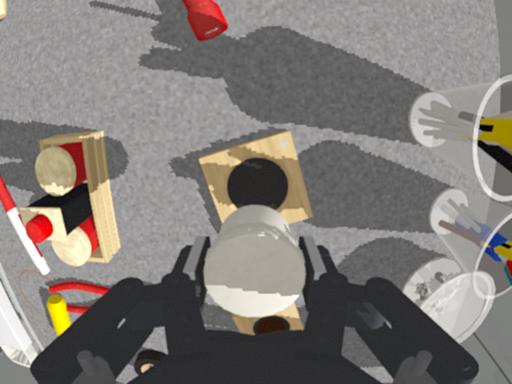

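```bash
python3 -c "
from h import *;import pickle
c=pickle.load(open('pics/w10.pkl','rb'))
a,b,d=[p2w(c,u,v,.01,True) for u,v in [(199,158),(291,132),(312,218)]]
print((a+d)/2,np.linalg.norm(a-b),np.linalg.norm(d-b),p2w(c,258,185,.008,True))
cn=[(41,137),(103,131),(119,250),(60,264)]
"
```

```text
[0.58927854 0.12751047 0.01      ] 0.08203947274063372 0.08197167038736798 [0.58998424 0.13052432 0.008     ]
```

Request:
{"name": "send_rows", "arguments": {
  "increments": [
    [0.4, 0.003, -0.0005, 0.025, 0],
    [0.4, 0, 0, 0.03, 0],
    [0.4, 0, 0, 0.022, 0],
    [0.4, 0, 0, 0.008, 0],
    [0.4, 0, 0, 0, 0]
  ]
}}

```text
clock: 12.4
position: [0.5897, 0.1269, 0.0333]
ee_rot: [0.0, 0.999, -0.034, -0.0]
contact_force: [0.6, -0.1, -0.4]
width: 0.047
```

```bash
python3 look.py w11;python3 -c "
from h import *
go(0.589,0.1275,0.0203,-3.7)"
```

```text
pos [0.5904 0.1272 0.034 ] yaw deg -3.885729393156972 w 0.04693227756997829 F [-0.5198  0.2513 -0.6859] t 12.45
tool shift [-0.1431  0.2576 -0.2561] turn -0.003241589428320174
pos [0.5904 0.1272 0.034 ] yaw deg -3.885729393156972 w 0.04693227756997829 F [-0.5198  0.2513 -0.6859] t 12.45
tool shift [-0.0015 -0.0002  0.0136] turn -0.003241589428320174
```

View pics/w11.png

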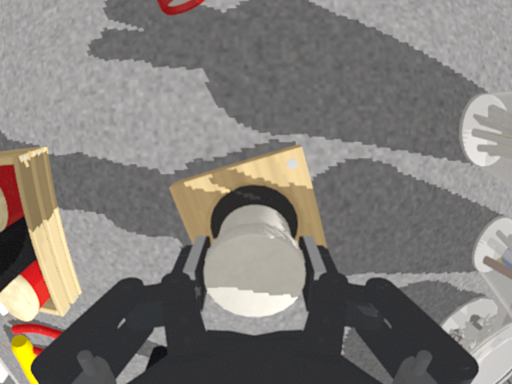

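Request:
{"name": "send_rows", "arguments": {
  "increments": [
    [0.4, -0.001, 0, 0.006, 0],
    [0.4, 0, 0, 0.004, 0],
    [0.4, 0, 0, 0.003, 0],
    [0.4, 0, 0, 0.001, 0]
  ]
}}

```text
clock: 12.95
position: [0.5893, 0.128, 0.021]
ee_rot: [0.0, 0.999, -0.033, 0.0]
contact_force: [-3.1, -0.4, 13.7]
width: 0.0469
```

Request:
{"name": "send_rows", "arguments": {
  "increments": [
    [0.65, 0, 0, 0, 0],
    [0.75, 0, 0, 0, 0],
    [0.9, 0, 0, 0, 0],
    [0.95, 0, 0, -0.015, 0],
    [1, 0, 0, -0.035, 0],
    [1, 0, 0, -0.05, 0],
    [1, 0, 0, -0.03, 0],
    [1, 0, 0, 0, 0]
  ]
}}

```text
clock: 13.95
position: [0.5914, 0.1282, 0.1532]
ee_rot: [-0.0, 0.999, -0.033, 0.004]
contact_force: [-0.1, 0.2, -1.0]
width: 0.0854
```

```bash
python3 look.py w12;python3 -c "
from h import *
go(0.433,-0.121,0.13,-3.7)"
```

```text
pos [0.59   0.1281 0.151 ] yaw deg -3.8351549105806013 w 0.08538160968812497 F [-0.6083  0.2114 -0.7032] t 14.0
tool shift [-0.1425  0.2581 -0.1396] turn -0.0023588981898700068
pos [0.59   0.1281 0.151 ] yaw deg -3.8351549105806013 w 0.08538160968812497 F [-0.6083  0.2114 -0.7032] t 14.0
tool shift [-0.14    0.259   0.0205] turn -0.0023588981898700068
```

View pics/w12.png

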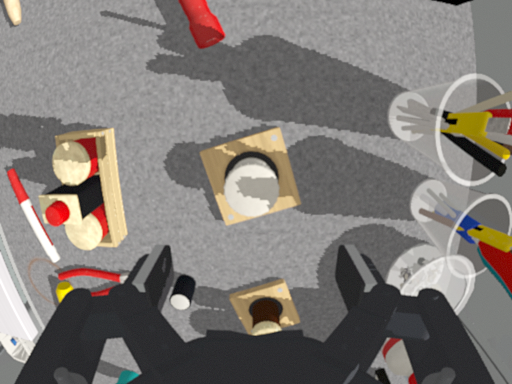

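Request:
{"name": "send_rows", "arguments": {
  "increments": [
    [1, -0.015, 0.03, 0, 0],
    [1, -0.025, 0.045, 0, 0],
    [1, -0.025, 0.045, 0, 0],
    [1, -0.025, 0.045, 0, 0],
    [1, -0.025, 0.045, 0, 0],
    [1, -0.02, 0.035, 0, 0],
    [1, -0.005, 0.014, 0.02, 0],
    [1, 0, 0, 0, 0]
  ]
}}

```text
clock: 15.0
position: [0.4298, -0.1209, 0.1273]
ee_rot: [-0.001, 0.999, -0.035, -0.003]
contact_force: [-0.3, 0.1, -0.4]
width: 0.0852
```

```bash
python3 look.py w13;python3 -c "
from h import *
go(0.434,-0.121,0.0,-3.7)
import cv2
t=cv2.imread('pics/w13.png')
cv2.imwrite('pics/w13A.png',cv2.resize(t[130:290,160:350],None,fx=4,fy=4,interpolation=cv2.INTER_CUBIC))"
```

```text
pos [ 0.431  -0.1206  0.1282] yaw deg -3.92051976788075 w 0.0852640875332386 F [ 0.194  -0.4614 -0.2216] t 15.05
tool shift [-0.0016 -0.0008 -0.1618] turn -0.0038487960152527173
pos [ 0.431  -0.1206  0.1282] yaw deg -3.92051976788075 w 0.0852640875332386 F [ 0.194  -0.4614 -0.2216] t 15.05
tool shift [0.0034 0.0004 0.1281] turn -0.0038487960152527173
```

View pics/w13A.png

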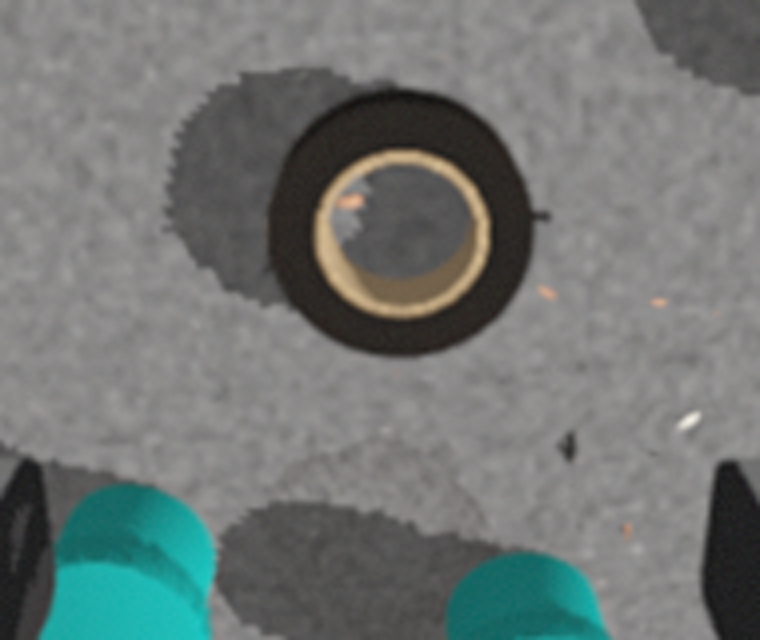

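```bash
python3 -c "
from h import *;import pickle
c=pickle.load(open('pics/w13.pkl','rb'))
print(p2w(c,260.4,185.4,.019,True))"
```

```text
[ 0.43460771 -0.1181327   0.019     ]
```

Request:
{"name": "send_rows", "arguments": {
  "increments": [
    [1, 0.002, 0, 0, 0.175],
    [1, 0, 0, 0, 0.175],
    [1, 0, 0, 0, 0.175],
    [1, 0, 0, 0, 0.175],
    [1, 0, 0, 0, 0.175],
    [1, 0, 0, 0, 0.175],
    [1, 0, 0, 0, 0]
  ]
}}

```text
clock: 15.92
position: [0.4348, -0.1203, 0.1295]
ee_rot: [-0.0, 0.849, -0.528, 0.0]
contact_force: [-1.3, 0.4, 1.0]
width: 0.0853
```

```bash
python3 look.py w14;python3 -c "
from h import *
go(0.433,-0.121,0.0,-64)"
```

```text
pos [ 0.4347 -0.1205  0.1295] yaw deg -63.758863105135575 w 0.08500795906035517 F [0.8865 0.2614 0.6196] t 15.975
tool shift [-0.0025  0.004  -0.1605] turn -1.048224906189161
pos [ 0.4347 -0.1205  0.1295] yaw deg -63.758863105135575 w 0.08500795906035517 F [0.8865 0.2614 0.6196] t 15.975
tool shift [-0.0003  0.0018  0.1295] turn 0.004208632763419651
```

View pics/w14.png

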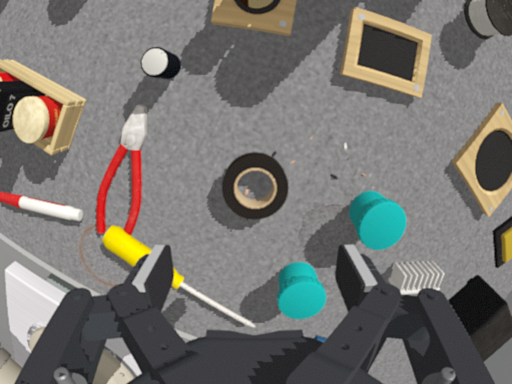

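```bash
python3 -c "
from h import *;import pickle
c=pickle.load(open('pics/w14.pkl','rb'))
a=p2w(c,254.8,185.8,.019,True);print(a)
go(0.434,-0.1197,0.002,-64)"
```

```text
[ 0.43644269 -0.12002342  0.019     ]
pos [ 0.4347 -0.1205  0.1295] yaw deg -63.758863105135575 w 0.08500795906035517 F [0.8865 0.2614 0.6196] t 15.975
tool shift [-0.001   0.0003  0.1275] turn 0.004208632763419651
```

Request:
{"name": "send_rows", "arguments": {
  "increments": [
    [1, -0.001, 0, 0.03, 0],
    [1, 0, 0, 0.04, 0],
    [1, 0, 0, 0.032, 0],
    [1, 0, 0, 0.015, 0],
    [1, 0, 0, 0.005, 0],
    [1, 0, 0, 0, 0]
  ]
}}

```text
clock: 16.73
position: [0.4342, -0.1203, 0.0074]
ee_rot: [-0.0, 0.848, -0.529, 0.0]
contact_force: [0.3, -0.1, -0.1]
width: 0.0854
```

```bash
python3 look.py w15
```

```text
pos [ 0.4344 -0.1204  0.0078] yaw deg -63.93916957649848 w 0.08525147522870445 F [-0.539   0.2664  0.2114] t 16.775
tool shift [-0.002   0.0036 -0.2822] turn -1.0513718477770966
```

View pics/w15.png

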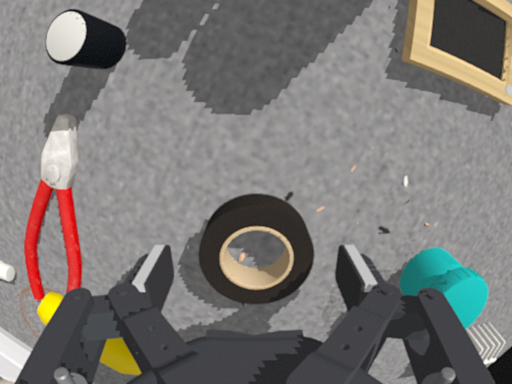

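Request:
{"name": "send_rows", "arguments": {
  "increments": [
    [1, 0, 0, 0.004, 0],
    [1, 0, 0, 0.003, 0],
    [0.8, 0, 0, 0, 0],
    [0.7, 0, 0, 0, 0],
    [0.6, 0, 0, 0, 0],
    [0.6, 0, 0, 0, 0],
    [0.6, 0, 0, 0, 0]
  ],
  "squeeze": 40
}}

```text
clock: 17.65
position: [0.4339, -0.1205, 0.0008]
ee_rot: [0.0, 0.848, -0.53, 0.0]
contact_force: [-1.3, 0.4, 6.2]
width: 0.0586
```

```bash
python3 look.py w16
```

```text
pos [ 0.4339 -0.1204  0.0008] yaw deg -63.99093393157439 w 0.058498988531523174 F [-1.4584 -0.2146  5.1827] t 17.7
tool shift [-0.002   0.0033 -0.2892] turn -1.0522753062083428
```

View pics/w16.png

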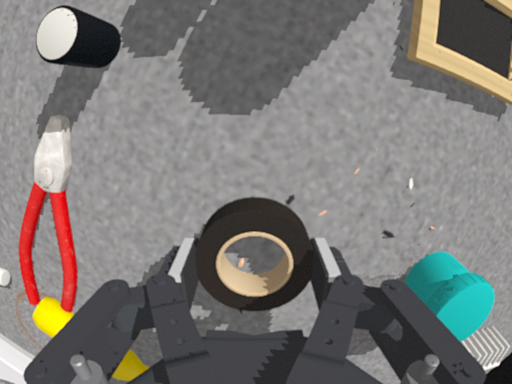

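Request:
{"name": "send_rows", "arguments": {
  "increments": [
    [0.6, 0, 0, -0.004, 0],
    [0.6, 0, 0, -0.01, 0],
    [0.6, 0, 0, -0.015, 0],
    [0.6, 0, 0, 0, 0]
  ]
}}

```text
clock: 18.2
position: [0.4348, -0.1207, 0.0304]
ee_rot: [-0.0, 0.848, -0.53, 0.002]
contact_force: [-0.1, 0.0, -1.6]
width: 0.0586
```

```bash
python3 look.py w17;python3 -c "
from h import *;import cv2
go(.587,-.363,.1,-64)
cv2.imwrite('pics/s17.png',cv2.resize(manip.get_image('scene')[150:300,200:400,::-1],None,fx=4,fy=4,interpolation=cv2.INTER_CUBIC))"
```

```text
pos [ 0.4343 -0.1205  0.0299] yaw deg -63.999324089021755 w 0.05844549580069473 F [ 0.6045  0.0469 -1.1755] t 18.25
tool shift [-0.002   0.0033 -0.2601] turn -1.05242174208056
pos [ 0.4343 -0.1205  0.0299] yaw deg -63.999324089021755 w 0.05844549580069473 F [ 0.6045  0.0469 -1.1755] t 18.25
tool shift [ 0.285  -0.0311 -0.0697] turn 1.1796872020797267e-05
```

View pics/w17.png

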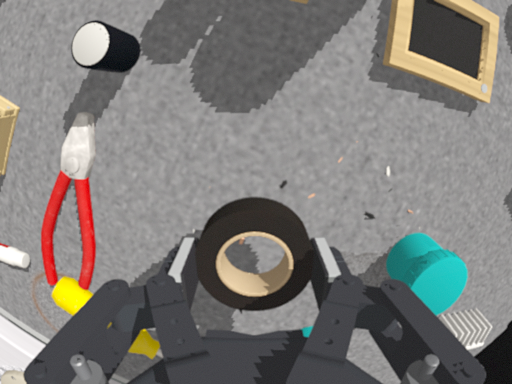

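View pics/s17.png

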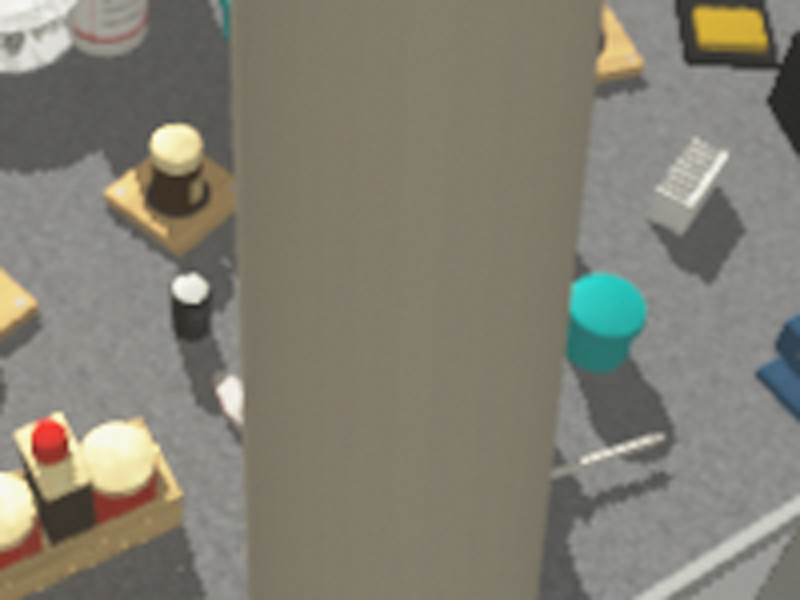

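Request:
{"name": "send_rows", "arguments": {
  "increments": [
    [0.6, 0, 0, -0.03, 0],
    [0.6, 0, 0, -0.04, 0],
    [0.6, 0.03, -0.004, 0, 0],
    [0.6, 0.05, -0.006, 0, 0],
    [0.6, 0.055, -0.006, 0, 0],
    [0.6, 0.055, -0.006, 0, 0],
    [0.6, 0.05, -0.006, 0, 0],
    [0.6, 0.03, -0.003, 0, 0]
  ]
}}

```text
clock: 19.3
position: [0.5808, -0.3516, 0.0979]
ee_rot: [0.0, 0.848, -0.53, -0.0]
contact_force: [-0.4, -0.0, -1.2]
width: 0.0586
```

Request:
{"name": "send_rows", "arguments": {
  "increments": [
    [0.6, 0.015, 0, 0, 0],
    [0.6, 0, 0, 0, 0]
  ]
}}

```text
clock: 19.55
position: [0.5861, -0.3629, 0.0983]
ee_rot: [-0.0, 0.848, -0.53, -0.001]
contact_force: [-0.8, 0.1, -0.6]
width: 0.0587
```

```bash
python3 look.py w18;python3 -c "
from h import *
go(.587,-.363,.02,-64)"
```

```text
pos [ 0.5857 -0.3619  0.0985] yaw deg -64.00717136372454 w 0.058539200362657036 F [ 0.1804  0.3804 -1.7255] t 19.6
tool shift [-0.2861  0.0341 -0.1907] turn -1.052558702861432
pos [ 0.5857 -0.3619  0.0985] yaw deg -64.00717136372454 w 0.058539200362657036 F [ 0.1804  0.3804 -1.7255] t 19.6
tool shift [ 0.0018 -0.0008  0.0785] turn -0.00012516390885131123
```

View pics/w18.png

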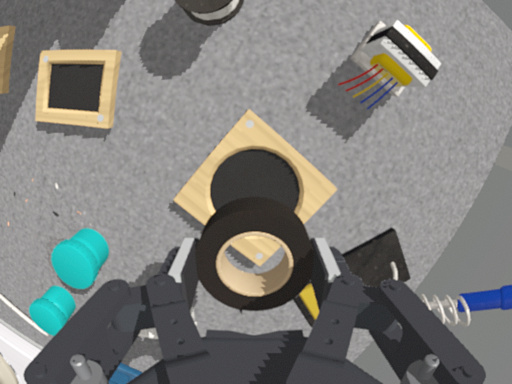

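```bash
python3 -c "
from h import *;import pickle
c=pickle.load(open('pics/w18.pkl','rb'))
l,r,t=[p2w(c,u,v,.01,True) for u,v in [(175,203),(336,188),(250,110)]]
print((l+r)/2,np.linalg.norm(l-t),np.linalg.norm(r-t),p2w(c,255,185,.008,True))
p,M,s=tool()
C=np.array([.587,-.363,0])
T=manip.calibration('top')
for u,v in [(404,180),(383,209)]:
  for z in (0,.03): print((M.T@(p2w(T,u,v,z)-C))[:2])
for z in (0.0,.03): print((M.T@(p2w(c,345,265,z,True)-C))[:2],(M.T@(p2w(c,395,231,z,True)-C))[:2])
"
```

```text
[ 0.58612741 -0.36313144  0.01      ] 0.09930178100651806 0.09496841591212273 [ 0.59386139 -0.35950262  0.008     ]
[0.13564839 0.03753608]
[0.12235817 0.03739007]
[0.03966656 0.08832354]
[0.02911446 0.08672869]
[0.08833015 0.07673938] [0.13620728 0.04121457]
[0.07715388 0.05728002] [0.1190494  0.02619357]
```

Request:
{"name": "send_rows", "arguments": {
  "increments": [
    [0.6, 0.001, 0, 0.03, 0],
    [0.6, 0, 0, 0.03, 0],
    [0.6, 0, 0, 0.015, 0],
    [0.6, 0, 0, 0, 0]
  ]
}}

```text
clock: 20.1
position: [0.5861, -0.3623, 0.0235]
ee_rot: [-0.0, 0.848, -0.53, -0.001]
contact_force: [0.2, -0.7, -0.6]
width: 0.0587
```

```bash
python3 look.py w19;python3 -c "
from h import *
go(.5865,-.363,.0058,-64)"
```

```text
pos [ 0.587  -0.3632  0.0247] yaw deg -63.970288036309476 w 0.058575005141811284 F [ 0.0556  0.703  -0.3363] t 20.15
tool shift [-0.2875  0.0344 -0.2653] turn -1.051914967358948
pos [ 0.587  -0.3632  0.0247] yaw deg -63.970288036309476 w 0.058575005141811284 F [ 0.0556  0.703  -0.3363] t 20.15
tool shift [-0.0004  0.0003  0.0189] turn 0.0005185715936326663
```

View pics/w19.png

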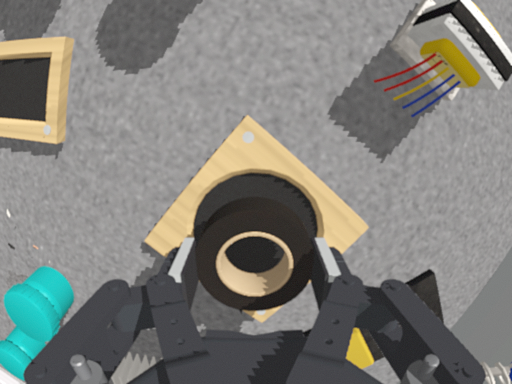

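Centred; lower gently.

Request:
{"name": "send_rows", "arguments": {
  "increments": [
    [0.6, 0, 0, 0.008, 0],
    [0.6, 0, 0, 0.006, 0],
    [0.6, 0, 0, 0.003, 0],
    [0.6, 0, 0, 0.001, 0]
  ]
}}

```text
clock: 20.65
position: [0.5869, -0.3638, 0.0061]
ee_rot: [0.0, 0.848, -0.53, -0.0]
contact_force: [0.1, -0.2, -0.5]
width: 0.0583
```

Request:
{"name": "send_rows", "arguments": {
  "increments": [
    [0.6, 0, 0, 0.001, 0],
    [0.6, 0, 0, 0.0005, 0]
  ]
}}

```text
clock: 20.9
position: [0.5871, -0.3638, 0.0058]
ee_rot: [0.0, 0.848, -0.53, 0.0]
contact_force: [-2.0, 1.4, 6.5]
width: 0.0588
```

Contact at the expected height. Release.

Request:
{"name": "send_rows", "arguments": {
  "increments": [
    [0.75, 0, 0, 0, 0],
    [0.9, 0, 0, 0, 0],
    [1, 0, 0, 0, 0],
    [1, 0, 0, -0.01, 0],
    [1, 0, 0, -0.03, 0],
    [1, 0, 0, -0.05, 0],
    [1, 0, 0, -0.05, 0],
    [1, 0, 0, 0, 0]
  ]
}}

```text
clock: 21.9
position: [0.5898, -0.3658, 0.1513]
ee_rot: [0.001, 0.848, -0.53, 0.006]
contact_force: [-0.1, -0.5, -0.1]
width: 0.0855
```

```bash
python3 look.py w20;python3 -c "
from h import *
go(.415,.131,.2,-3.7)"
```

```text
pos [ 0.5883 -0.3647  0.1483] yaw deg -63.99795620068712 w 0.08525560904571469 F [ 0.0264  0.6106 -0.9796] t 21.95
tool shift [-0.2885  0.0346 -0.1435] turn -1.052397867925321
pos [ 0.5883 -0.3647  0.1483] yaw deg -63.99795620068712 w 0.08525560904571469 F [ 0.0264  0.6106 -0.9796] t 21.95
tool shift [-0.5212 -0.0617 -0.0545] turn -1.052397867925321
```

View pics/w20.png

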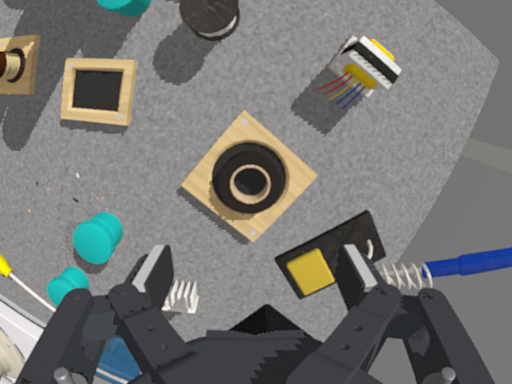

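Request:
{"name": "send_rows", "arguments": {
  "increments": [
    [1, -0.03, -0.002, -0.03, 0],
    [1, -0.05, -0.004, -0.04, 0],
    [1, -0.06, -0.004, -0.03, 0],
    [1, -0.06, -0.004, 0, 0],
    [1, -0.06, -0.004, 0, 0],
    [1, -0.06, -0.004, 0, 0],
    [1, -0.06, -0.004, 0, 0],
    [1, -0.05, 0, 0, 0]
  ]
}}

```text
clock: 22.95
position: [0.4219, 0.031, 0.2405]
ee_rot: [0.0, 0.848, -0.53, -0.001]
contact_force: [-0.2, 0.4, 0.7]
width: 0.0852
```

Request:
{"name": "send_rows", "arguments": {
  "increments": [
    [1, -0.02, 0, 0, -0.174],
    [1, 0, 0, 0, -0.175],
    [1, 0, 0, 0, -0.175],
    [1, 0, 0, 0, -0.175],
    [1, 0, 0, 0, -0.175],
    [1, 0, 0, 0, -0.175],
    [1, 0, 0, 0, 0],
    [1, 0, 0, 0, 0]
  ]
}}

```text
clock: 23.95
position: [0.4147, 0.047, 0.2411]
ee_rot: [0.0, 0.999, -0.035, -0.001]
contact_force: [0.1, 0.6, -0.1]
width: 0.0855
```

```bash
python3 look.py w21;python3 -c "
from h import *
go(.415,.131,.2,-3.7)
import cv2
t=cv2.imread('pics/w21.png')
cv2.imwrite('pics/w21A.png',cv2.resize(t[80:260,160:340],None,fx=4,fy=4,interpolation=cv2.INTER_CUBIC))"
```

```text
pos [0.4149 0.047  0.2412] yaw deg -4.006405426445088 w 0.08502604994326515 F [ 0.5457  0.3373 -0.1626] t 24.0
tool shift [ 0.0267  0.1656 -0.0488] turn -0.005347783537444084
pos [0.4149 0.047  0.2412] yaw deg -4.006405426445088 w 0.08502604994326515 F [ 0.5457  0.3373 -0.1626] t 24.0
tool shift [-0.0057 -0.0838  0.0412] turn -0.005347783537444084
```

View pics/w21.png

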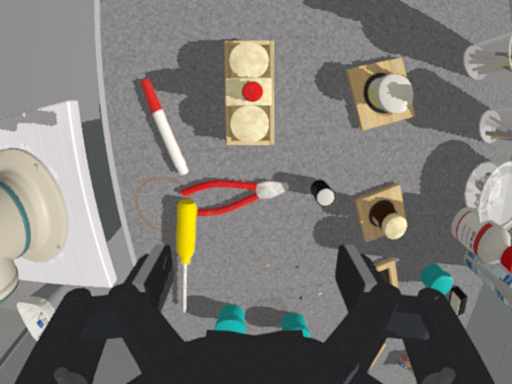

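```bash
python3 -c "
import cv2
t=cv2.imread('pics/w21.png')
cv2.imwrite('pics/w21A.png',cv2.resize(t[30:160,195:305],None,fx=5,fy=5,interpolation=cv2.INTER_CUBIC)[:600])"
```

```text
(no output)
```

View pics/w21A.png

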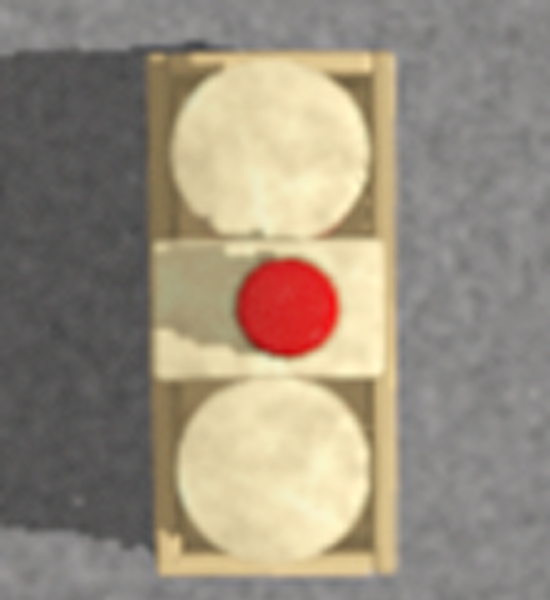

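```bash
python3 -c "
from h import *;import pickle
c=pickle.load(open('pics/w21.pkl','rb'))
f=lambda p:((p[0]+.5)/5-.5+195,(p[1]+.5)/5-.5+30)
for n,P,z in [('can',[(153,241),(385,240),(383,380),(155,380)],.083),('crate',[(146,54),(397,52),(397,573),(158,575)],.034)]:
  w=np.array([p2w(c,*f(p),z,True) for p in P]);e=np.roll(w,-1,0)-w
  print(n,w.mean(0),np.linalg.norm(e,axis=1),np.degrees(np.arctan2(e[:,1],e[:,0])))
print('cap',p2w(c,*f((288,307)),.099,True),[p2w(c,*f(q),.054,True) for q in [(270,150),(273,470)]])
go(.415,.131,.13,-3.5)
"
```

```text
can [0.41446324 0.13233973 0.083     ] [0.04588587 0.02830976 0.04550264 0.02816937] [ -4.09856099 -94.55616238 175.72523863  86.22149054]
crate [0.41469652 0.13252033 0.034     ] [0.05759814 0.123755   0.05674786 0.1240551 ] [ -3.94282392 -93.69930427 176.35358479  86.69317676]
cap [0.41839481 0.1322172  0.099     ] [array([0.41671387, 0.1681822 , 0.054     ]), array([0.41220538, 0.09720983, 0.054     ])]
pos [0.4149 0.047  0.2412] yaw deg -4.006405426445088 w 0.08502604994326515 F [ 0.5457  0.3373 -0.1626] t 24.0
tool shift [-0.0056 -0.0838  0.1112] turn -0.008838442041432748
```

Request:
{"name": "send_rows", "arguments": {
  "increments": [
    [1, -0.003, -0.03, 0, 0],
    [1, -0.003, -0.035, 0.02, 0],
    [1, 0, -0.0195, 0.04, 0],
    [1, 0, 0, 0.03, 0],
    [1, 0, 0, 0.01, 0],
    [1, 0, 0, 0, 0]
  ]
}}

```text
clock: 24.75
position: [0.4149, 0.1315, 0.1416]
ee_rot: [0.0, 0.999, -0.034, -0.0]
contact_force: [0.2, 0.2, 0.3]
width: 0.0853
```

```bash
python3 look.py w22;python3 -c "
from h import *
go(.4145,.1317,.042,-3.8)"
```

```text
pos [0.4156 0.1316 0.1423] yaw deg -3.9485013652934033 w 0.08506701548428695 F [ 0.1816  0.7378 -0.4009] t 24.8
tool shift [ 0.0318  0.25   -0.1477] turn -0.004337167020071045
pos [0.4156 0.1316 0.1423] yaw deg -3.9485013652934033 w 0.08506701548428695 F [ 0.1816  0.7378 -0.4009] t 24.8
tool shift [-0.0013 -0.      0.1003] turn -0.002591837768076727
```

View pics/w22.png

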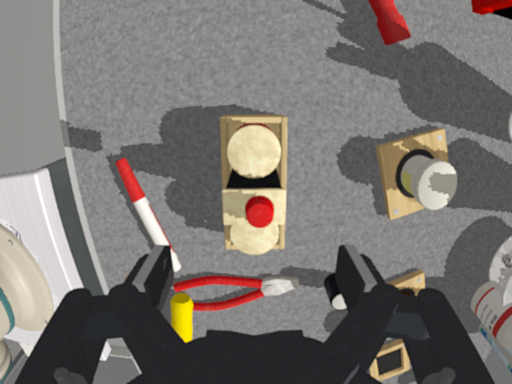

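Request:
{"name": "send_rows", "arguments": {
  "increments": [
    [1, -0.001, 0, 0.02, 0],
    [1, 0, 0, 0.03, 0],
    [1, 0, 0, 0.03, 0],
    [1, 0, 0, 0.015, 0],
    [1, 0, 0, 0.005, 0],
    [1, 0, 0, 0, 0],
    [0.6, 0, 0, 0, 0]
  ],
  "squeeze": 60
}}

```text
clock: 25.68
position: [0.4149, 0.1319, 0.0426]
ee_rot: [-0.0, 0.999, -0.034, 0.001]
contact_force: [-0.8, -0.6, -0.5]
width: 0.07
```

```bash
python3 look.py w23
```

```text
pos [0.4148 0.1319 0.0425] yaw deg -3.9035883548564847 w 0.06258079224849486 F [ 0.1409  0.195  -0.5919] t 25.725
tool shift [ 0.0328  0.2501 -0.2475] turn -0.00355328711096424
```

View pics/w23.png

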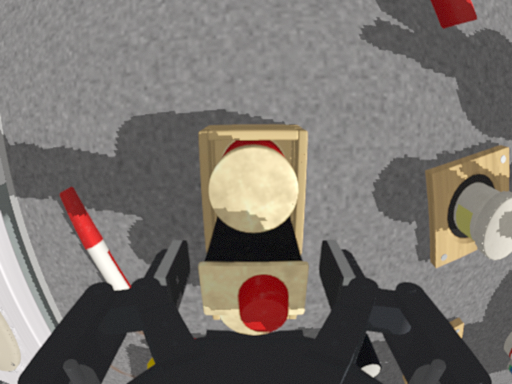

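Request:
{"name": "send_rows", "arguments": {
  "increments": [
    [0.5, 0, 0, 0, 0],
    [0.4, 0, 0, 0, 0],
    [0.4, 0, 0, 0, 0],
    [0.4, 0, 0, 0, 0],
    [0.4, 0, 0, 0, 0]
  ]
}}

```text
clock: 26.35
position: [0.4146, 0.1319, 0.0424]
ee_rot: [-0.0, 0.999, -0.034, 0.001]
contact_force: [-0.4, -0.3, 5.9]
width: 0.0454
```

Request:
{"name": "send_rows", "arguments": {
  "increments": [
    [0.4, 0, 0, -0.003, 0],
    [0.4, 0, 0, -0.004, 0],
    [0.4, 0, 0, -0.005, 0],
    [0.4, 0, 0, -0.005, 0],
    [0.4, 0, 0, -0.006, 0],
    [0.4, 0, 0, -0.006, 0],
    [0.4, 0, 0, 0, 0]
  ]
}}

```text
clock: 27.22
position: [0.4141, 0.1318, 0.0712]
ee_rot: [-0.0, 0.999, -0.034, 0.0]
contact_force: [1.4, -0.2, -0.4]
width: 0.0456
```

```bash
python3 look.py w24
```

```text
pos [0.4141 0.1318 0.071 ] yaw deg -3.8970301432217203 w 0.04524436785696867 F [ 1.0373  0.6511 -0.7226] t 27.275
tool shift [ 0.0331  0.2501 -0.219 ] turn -0.0034388247248949982
```

View pics/w24.png

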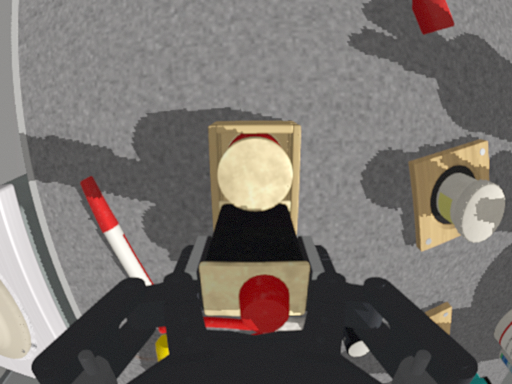

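Request:
{"name": "send_rows", "arguments": {
  "increments": [
    [0.4, 0, 0, -0.006, 0],
    [0.4, 0, 0, -0.008, 0],
    [0.4, 0, 0, -0.01, 0],
    [0.4, 0, 0, -0.01, 0],
    [0.4, 0, 0, -0.02, 0],
    [0.4, 0, 0, -0.03, 0],
    [0.4, 0, 0, -0.02, 0],
    [0.4, 0, 0, 0, 0]
  ]
}}

```text
clock: 28.28
position: [0.4151, 0.132, 0.1764]
ee_rot: [-0.0, 0.999, -0.034, 0.002]
contact_force: [-0.1, 0.5, -1.4]
width: 0.0454
```

```bash
python3 look.py w25; python3 -c "
from h import *
go(.605,-.176,.15,-73.7)
import cv2
cv2.imwrite('pics/t25.png',cv2.resize(manip.get_image('top')[150:270,130:330,::-1],None,fx=4,fy=4,interpolation=cv2.INTER_CUBIC))"
```

```text
pos [0.4141 0.1318 0.1752] yaw deg -3.896190163001208 w 0.045465495325157035 F [-0.1318 -1.2217 -1.5646] t 28.325
tool shift [ 0.0331  0.2501 -0.1148] turn -0.003424164304395433
pos [0.4141 0.1318 0.1752] yaw deg -3.896190163001208 w 0.045465495325157035 F [-0.1318 -1.2217 -1.5646] t 28.325
tool shift [0.2113 0.2941 0.0254] turn 1.2183063120916353
```

View pics/w25.png

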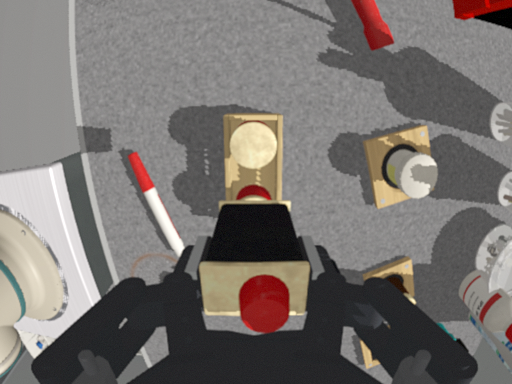

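View pics/t25.png

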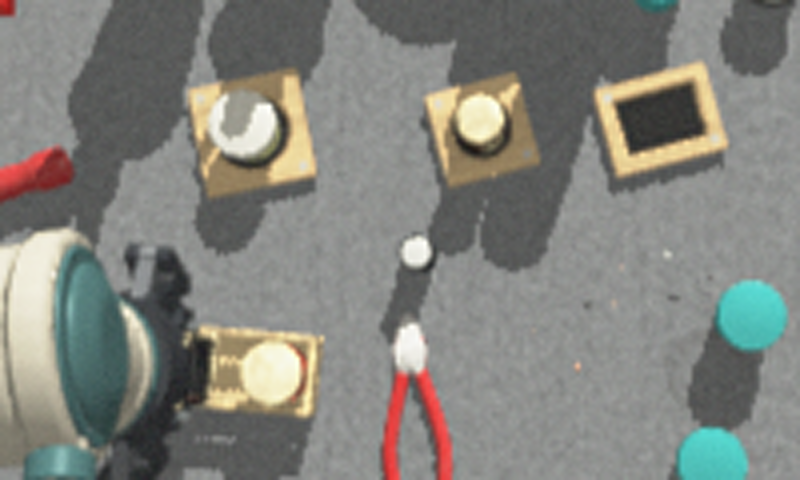

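Request:
{"name": "send_rows", "arguments": {
  "increments": [
    [0.4, 0, 0, 0, 0.174],
    [0.4, 0, 0, 0, 0.174],
    [0.4, 0, 0, 0, 0.174],
    [0.4, 0, 0, 0, 0.174],
    [0.4, 0, 0, 0, 0.174],
    [0.4, 0, 0, 0, 0.174],
    [0.4, 0, 0, 0, 0.174],
    [0.4, 0, 0, 0, 0]
  ]
}}

```text
clock: 29.38
position: [0.4131, 0.1316, 0.1735]
ee_rot: [0.001, 0.801, -0.599, -0.001]
contact_force: [-0.7, 0.4, -0.7]
width: 0.0455
```

```bash
python3 -c "
from h import *
go(.605,-.176,.15,-73.7)"
```

```text
pos [0.4131 0.1316 0.1735] yaw deg -73.56799019625161 w 0.045506965564101 F [-0.6978  0.3615 -0.6625] t 29.375
tool shift [ 0.3494 -0.0971  0.0232] turn 0.0023040057203209674
```

Request:
{"name": "send_rows", "arguments": {
  "increments": [
    [0.4, 0.025, -0.007, 0, 0],
    [0.4, 0.045, -0.0125, 0, 0],
    [0.4, 0.05, -0.014, 0, 0],
    [0.4, 0.05, -0.014, 0, 0],
    [0.4, 0.05, -0.014, 0, 0],
    [0.4, 0.05, -0.014, 0, 0],
    [0.4, 0.045, -0.0125, 0, 0],
    [0.4, 0.024, -0.007, 0, 0.002]
  ]
}}

```text
clock: 30.38
position: [0.6011, -0.1693, 0.1733]
ee_rot: [0.0, 0.8, -0.6, -0.0]
contact_force: [0.1, -0.0, -1.6]
width: 0.0458
```

Request:
{"name": "send_rows", "arguments": {
  "increments": [
    [0.4, 0.01, -0.002, 0.01, 0],
    [0.4, 0, 0, 0.01, 0],
    [0.4, 0, 0, 0, 0]
  ]
}}

```text
clock: 30.75
position: [0.6032, -0.1743, 0.1528]
ee_rot: [0.0, 0.8, -0.6, -0.002]
contact_force: [0.5, 0.4, -2.0]
width: 0.0455
```

```bash
python3 look.py w26; python3 -c "
from h import *
go(.605,-.176,.06,-73.7)"
```

```text
pos [ 0.6038 -0.1744  0.1538] yaw deg -73.71141793492392 w 0.045122717203841825 F [ 0.7053 -0.2208 -0.539 ] t 30.8
tool shift [-0.1013  0.1519 -0.1358] turn -1.2219297569542316
pos [ 0.6038 -0.1744  0.1538] yaw deg -73.71141793492392 w 0.045122717203841825 F [ 0.7053 -0.2208 -0.539 ] t 30.8
tool shift [ 0.002  -0.0008  0.0937] turn -0.00019928055820073176
```

View pics/w26.png

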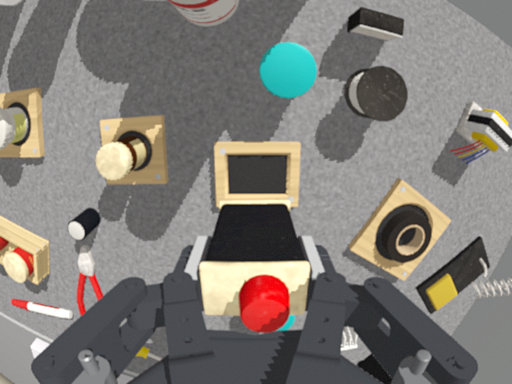

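```bash
python3 -c "
from h import *;import pickle
c=pickle.load(open('pics/w26.pkl','rb'))
p,M,s=tool()
a,b=[p2w(c,u,v,.01,True) for u,v in [(214.5,143),(300,143)]]
e=(b-a)/np.linalg.norm(b-a);n=np.array([e[1],-e[0],0]); print(np.linalg.norm(b-a),np.degrees(np.arctan2(e[1],e[0])),(a+b)/2+.033*n)
a,b=[p2w(c,u,v,.008,True) for u,v in [(226,157),(288,157)]];print(np.linalg.norm(b-a),(a+b)/2+.030*n-.009*n)
"
```

```text
0.08306584744006225 -73.65854281896047 [ 0.60557988 -0.17624975  0.01      ]
0.06113139929219178 [ 0.60312979 -0.17671572  0.008     ]
```

Request:
{"name": "send_rows", "arguments": {
  "increments": [
    [0.4, 0.002, 0, 0.03, 0],
    [0.4, 0, 0, 0.035, 0],
    [0.4, 0, 0, 0.02, 0],
    [0.4, 0, 0, 0.007, 0],
    [0.4, 0, 0, 0, 0]
  ]
}}

```text
clock: 31.42
position: [0.6058, -0.1774, 0.0631]
ee_rot: [-0.0, 0.8, -0.6, 0.0]
contact_force: [0.2, -0.2, -2.2]
width: 0.0454
```

```bash
python3 look.py w27; python3 -c "
from h import *
go(.605,-.176,.0434,-73.7)"
```

```text
pos [ 0.6062 -0.1778  0.0637] yaw deg -73.76282871196297 w 0.04553987025707544 F [-0.0273  0.8652 -1.6461] t 31.475
tool shift [-0.1045  0.1528 -0.2266] turn -1.2228270442845717
pos [ 0.6062 -0.1778  0.0637] yaw deg -73.76282871196297 w 0.04553987025707544 F [-0.0273  0.8652 -1.6461] t 31.475
tool shift [-0.002   0.0007  0.0203] turn -0.0010965678885408447
```

View pics/w27.png

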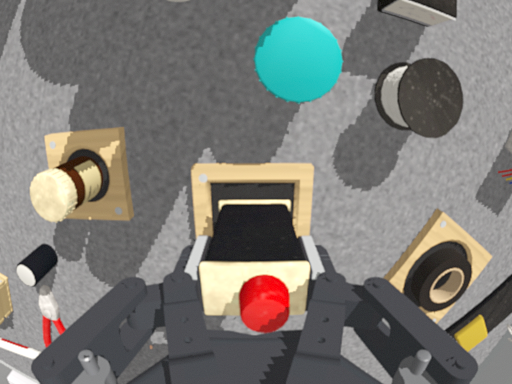

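Request:
{"name": "send_rows", "arguments": {
  "increments": [
    [0.4, -0.0015, 0.0005, 0.006, 0],
    [0.4, 0, 0, 0.006, 0],
    [0.4, 0, 0, 0.004, 0],
    [0.4, 0, 0, 0.002, 0],
    [0.4, 0, 0, 0.001, 0],
    [0.4, 0, 0, 0, 0]
  ]
}}

```text
clock: 32.22
position: [0.6048, -0.1766, 0.0437]
ee_rot: [-0.0, 0.8, -0.6, 0.0]
contact_force: [0.6, 0.3, -1.2]
width: 0.0453
```

Request:
{"name": "send_rows", "arguments": {
  "increments": [
    [0.4, 0, 0, 0.001, 0],
    [0.4, 0, 0, 0, 0]
  ]
}}

```text
clock: 32.48
position: [0.605, -0.1767, 0.0435]
ee_rot: [-0.0, 0.8, -0.6, 0.0]
contact_force: [-0.3, 0.6, 3.0]
width: 0.0454
```

Touching the floor at the expected height. Release and retreat.

Request:
{"name": "send_rows", "arguments": {
  "increments": [
    [0.6, 0, 0, 0, 0],
    [0.75, 0, 0, 0, 0],
    [0.9, 0, 0, 0, 0],
    [1, 0, 0, 0, 0],
    [1, 0, 0, -0.01, 0],
    [1, 0, 0, -0.03, 0],
    [1, 0, 0, -0.05, 0],
    [1, 0, 0, -0.05, 0]
  ]
}}

```text
clock: 33.48
position: [0.6047, -0.1765, 0.1847]
ee_rot: [-0.0, 0.8, -0.6, 0.0]
contact_force: [1.4, 0.2, 0.7]
width: 0.0856
```

Request:
{"name": "send_rows", "arguments": {
  "increments": [
    [1, 0, 0.03, -0.03, 0],
    [1, 0, 0.04, -0.03, 0],
    [1, 0, 0.04, -0.02, 0],
    [1, 0, 0.02, 0, 0],
    [1, 0, 0, 0, 0],
    [1, 0, 0, 0, 0]
  ]
}}

```text
clock: 34.22
position: [0.4806, -0.2125, 0.2617]
ee_rot: [-0.0, 0.8, -0.6, -0.0]
contact_force: [0.1, 0.7, -0.3]
width: 0.0856
```

```bash
python3 look.py w28; python3 -c "
from h import *
import cv2
s=manip.get_image('scene')[:,:,::-1];cv2.imwrite('pics/s28.png',s);t=manip.get_image('top')[:,:,::-1];cv2.imwrite('pics/t28.png',t)
cv2.imwrite('pics/s28A.png',cv2.resize(s[110:300,160:380],None,fx=3.5,fy=3.1))
cv2.imwrite('pics/t28A.png',cv2.resize(t[150:270,150:400],None,fx=3.2,fy=3.2))"
```

```text
pos [ 0.4807 -0.2125  0.2616] yaw deg -73.76584568793864 w 0.08509313284587297 F [ 0.2281 -0.3646  0.8165] t 34.275
tool shift [-0.103   0.0229 -0.0283] turn -1.2228797004488006
```

View pics/w28.png

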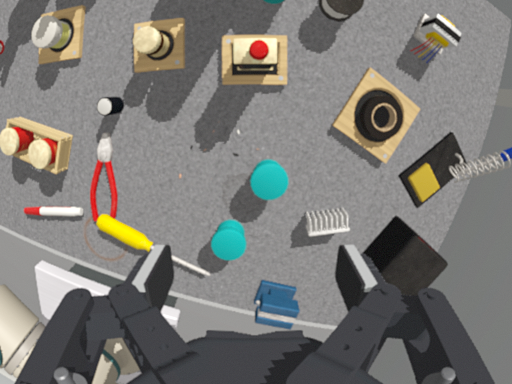

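View pics/s28A.png

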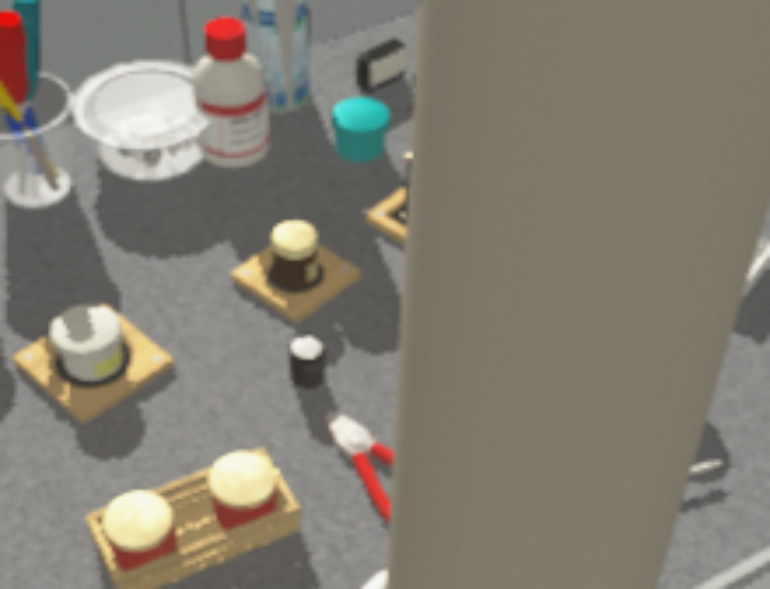

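View pics/t28A.png

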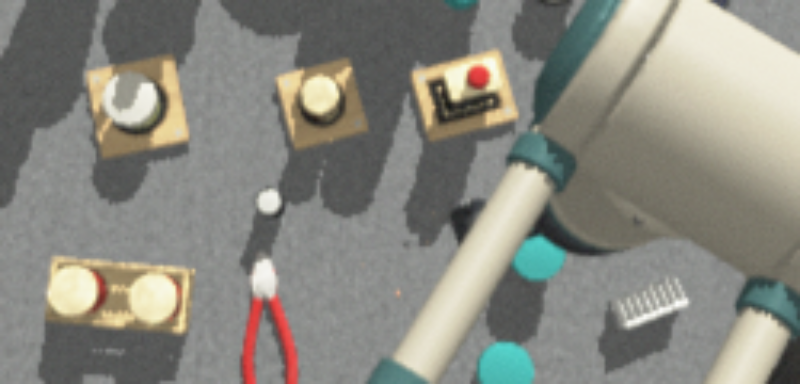

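```bash
python3 -c "
from h import *
import cv2,pickle
c=pickle.load(open('pics/w28.pkl','rb'))
t=cv2.imread('pics/w28.png')
e=np.array([np.cos(np.radians(-73.7)),np.sin(np.radians(-73.7)),0]);n=np.array([-e[1],e[0],0])
C=np.array([.605,-.1766,0])
def dot(p,col=(0,255,0)):
  u=w2p(c,p,True);cv2.circle(t,(int(round(u[0])),int(round(u[1]))),1,col,-1)
for a in(-.023,.023):
  for b in(-.014,.014): dot(C+a*e+b*n+[0,0,.084])
dot(C+.004*e+[0,0,.1],(255,0,0))
for X in [((.5935,-.0445),.058),((.589,.1277),.05),((.587,-.3635),.024)]: dot(np.array([*X[0],X[1]]),(0,0,255))
cv2.imwrite('pics/w28A.png',cv2.resize(t[0:170,20:430],None,fx=1.95,fy=1.95,interpolation=cv2.INTER_CUBIC))"
```

```text
(no output)
```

View pics/w28A.png

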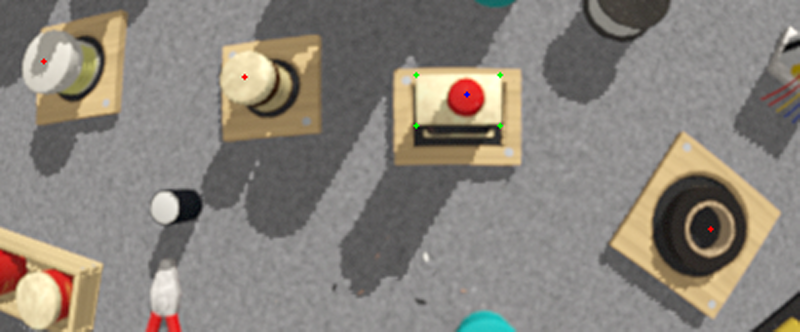

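```bash
python3 -c "
from rig import manip
print(manip.sign_off())"
```

```text
the job is handed in; nothing more can be done
None
```

The job is done and handed in at about 34 s of the 118 s allowed. The jar, the grease pot, the tape and the oil can, moved in that order, each stand in their own recess. The gripper was open and clear of everything when I signed off.

- **Set-down:** each piece met the floor within 1 mm of the height expected for its recess. The largest contact force I read was about 14 N, for the pot.
- **Final pictures:** all four stand upright, and the tops of the pot, can and tape are where upright seating puts them. The jar's top is a few pixels off its mark, which I took as measurement error. Both red tins still stand in the crate, and the turquoise pots were not touched.
- **Disagreements:** the top and scene cameras differed by about 5 mm, so I relied mainly on close wrist-camera views. The tape's grip width read 58.5 mm instead of 62 mm, but it was held firmly and went down flat.

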